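# Hang the nested dip baskets on the drying hook

## Robot

A 7-joint arm with a two-finger parallel gripper is mounted at the origin on the work surface. World frame = base frame: x ahead of the robot, y to its left, z up, the work surface at z = 0. Lengths are in m, angles in rad, forces in N, time in s.
With the tool pointing down it reaches from about 0.425 to 0.95 m from the base axis. Payload 16.7 kg.
Tool frame: the origin (TCP) lies between the finger pads; the fingertips stand 11 mm ahead of it and the grasp point (between the pads) lies 8 mm behind it (manip.tip_extent is the z of the fingertips in the tool frame, in m); z points along the fingers, y is the direction in which the jaws open and shut (so a half turn about z gives the same grasp; the last joint's range is limited). The gripper opens to 94 mm and grips with 3 to 60 N. Pads are 16 mm wide; open, the fingers measure 119 mm over their backs; the gripper's body (75 mm by 177 mm) begins 78 mm behind the grasp point.
Start: joints at [-1.27, 0.426, 0.074, 1.606, -0.034, 1.111, -0.067], TCP at [0.293, 0.608, 0.216] pointing down, gripper open.
Joint ranges: [-2.85, 2.85], [-0.5, 2.14], [-1.23, 1.37], [0.21, 2.46], [-1.02, 4.16], [0.16, 2.05], [-2.73, 2.73]. Speed limits (rad/s): [1.89, 1.89, 2.39, 2.39, 3.01, 3.01, 3.01].

## Interface

Orientations are given as a unit quaternion [x, y, z, w].
In Python, from rig import readout, cams, manip gives the robot as it stands.
- The arm moves only by the tool apply_moves, never from a script. Its argument "deltas" is a list of rows, each an object of numbers: "fingers": the opening, from -1 (shut) to 1 (fully open), so that 0 is half open; "x", "y", "z": the shift along the tool's x, y, z in cm; "spin": the turn about the tool's z in degrees. In form: [{"fingers": .., "x": .., "y": .., "z": .., "spin": ..}, ...]. A call has 1 to 8 rows; each row shifts and turns the pose as measured when the row begins, along the tool's axes as they then stand; what a row does not reach is not made up. A row lasts 1/8 s, in which the tool goes at most 62.5 mm and 10.7 degrees, less where a joint would pass 70% of its speed; a pose out of reach is approached as far as the arm can. A call is refused whole if a number of a shift passes 6.25 or a number of a turn 10.7, either way. A call with a gripper value outside its range is refused whole. The fingers move at their own pace and stop on an object; "squeeze" is the grip in N (left out, the last holds). Time passes only in rows, so rows that do not move let the fingers close. It gives the time, the measured TCP pose, the force and the opening at its end, in the units of the state.
- readout.state(): the state, without advancing time (a new reading comes with each control period).
- cams.camera(name): name is "scene" or "top" or "wrist"; returns the picture (400x640x3 uint8, blue, green, red); there is no depth.
- cams.camera_params(name): a dict with "K" (3x3 intrinsics, pixels), "k1" (the pictures are not rectified: a ray, as slopes to the right and down, at radius r is drawn at 1 + k1 r^2 times it, then the intrinsics apply), "rvec" (rotation vector, rad) and "tvec" (3), from world to camera coordinates, as OpenCV has them; the wrist camera has in their place "hand_eye" (4x4, takes a point from camera to tool coordinates, whose origin is the TCP and whose axes are the flange's). Camera axes: x right, y down, z forward; pixel columns grow to the right and rows downward; lengths in m; the calibration is good to about 2 mm. A picture is of the moment at which its call begins: read the wrist's pose just before it. camera_params takes no time and is no camera call.
- manip.sign_off(): hands the job in, once; it reports no verdict.
The state is a dict: "t": time; "qpos": joint angles; "joint_velocities": joint speeds; "tau": joint torques, N m; "tool_pos": TCP position; "ee_rot": TCP orientation; "force": force on the tool from outside, world axes, zero at the start; "torque": the same for the moment, N m; "finger_gap": opening from 0.0 (shut) to 1.0 (fully open).
Only numpy, scipy, OpenCV 4.12 (cv2) and the standard library are available. Lean on these libraries where they do the work, as an engineer would, in place of code of your own. Each camera call takes 0.05 s, during which the arm holds its last target. There are 200 camera calls.

## Task

The three mesh dip baskets are washed: hang them by their handles on the drying stand's hook, the large one first against the back plate, then the medium one inside it, then the small one inside that, open tops up. Set each one down gently and, once it hangs on the hook, press it firmly but not hard back against what is behind it before you let go, so that the handles sit close together; do not bend the mesh, and leave the other things on the bench alone.

Things in the scene. Friction and masses are not known exactly. Their poses are not given: they have to be found in the camera images.
- stand: drying stand, fixed: grey base 165 x 110 x 12 mm reaching 138 mm in front of an aluminium post (32 mm wide, 170 mm high), one steel hook, and an off-white upright back plate (32 x 110 mm, 4 mm thick) that can be clamped along the hook's root. Origin on the bench below the middle of the post's front face (x = 0); z up; the hook points along -x. More than 30 N on stand or mesh bends it.
- hook_root (a point): point on the top line of the hook where it leaves the post, 155 mm above the bench (axes as the stand's). Level 8 mm round rod, straight for 96 mm along -x, then turned up: the tip ends 105 mm from the post, 10 mm above the rod's top. The back plate's front face is 4 to 28 mm before the post; where is not reported: feel for it. Press home with 8 to 12 N; bumps over 15 mm/s are too hard.
- large: large basket: stiff steel mesh, open top, 88 (x) x 61 (y) x 34 mm high, walls 2 mm, about 180 g. At its back (+x) end a handle of flat strip dipped in blue vinyl: 20 mm long in x, 4 mm thick, two upright legs 36 mm apart outside (y; pinch it there), bent in at 45 degrees to a peak 95 mm above the underside that centres on the hook. Origin on the underside below the peak; z up.
- large_grip (a point): point in the large handle midway between its legs, 66 mm above the underside, 32 above the rim, 29 below the peak's top (axes as the body's); the legs run upright to 12 mm above it. About it the handle spans x = -10 to 10 mm, the mesh x = -78 to 10 mm. Hung: handle's back on the back plate, the point 10 mm before the plate's face, 22 mm below the hook's top line.
- medium: medium basket: stiff steel mesh, open top, 62 (x) x 51 (y) x 28 mm high, walls 2 mm, about 130 g. At its back (+x) end a handle of flat strip dipped in yellow vinyl: 20 mm long in x, 4 mm thick, two upright legs 36 mm apart outside (y; pinch it there), bent in at 45 degrees to a peak 89 mm above the underside that centres on the hook. Origin on the underside below the peak; z up.
- medium_grip (a point): point in the medium handle midway between its legs, 60 mm above the underside, 32 above the rim, 29 below the peak's top (axes as the body's); the legs run upright to 12 mm above it. About it the handle spans x = -10 to 10 mm, the mesh x = -52 to 10 mm. Hung: 20 mm in front of the large point, level with it; 3 mm play to each side. Raised 28 mm it clears the large rim; up to 45 mm the hook stays inside the handle. Hung baskets shift when touched.
- small: small basket: stiff steel mesh, open top, 36 (x) x 41 (y) x 22 mm high, walls 2 mm, about 90 g. At its back (+x) end a handle of flat strip dipped in red vinyl: 20 mm long in x, 4 mm thick, two upright legs 36 mm apart outside (y; pinch it there), bent in at 45 degrees to a peak 83 mm above the underside that centres on the hook. Origin on the underside below the peak; z up.
- small_grip (a point): point in the small handle midway between its legs, 54 mm above the underside, 32 above the rim, 29 below the peak's top (axes as the body's); the legs run upright to 12 mm above it. About it the handle spans x = -10 to 10 mm, the mesh x = -26 to 10 mm. Hung: 20 mm in front of the medium point, level with it; 3 mm play to each side. Raised 22 mm it clears the medium rim; up to 45 mm the hook stays inside the handle. Hung baskets shift when touched.
- slide_box: blue plastic box for microscope slides, 98 x 83 x 35 mm; origin at the centre of its underside; a bystander.
- oil_bottle: small amber dropper bottle of immersion oil, 28 mm across, 62 mm high; origin at the centre of its foot; a bystander.
- petri: stack of three clear dishes, 90 mm across, 43 mm high; origin at the centre of its underside; a bystander.
- beaker: clear beaker, 68 mm across, 85 mm high; origin at the centre of its foot; a bystander.
- tweezers: steel tweezers lying flat, 125 mm long, 9 mm high; origin at mid-length on the bench, x towards the points; a bystander.
- mesh_lid: flat mesh lid, 88 x 61 x 4 mm with a blue knob; it is not hung up; origin at the centre of its underside; a bystander.
- wash_bottle: white squeeze bottle with a red spout, 62 mm across, 185 mm high; origin at the centre of its foot; a bystander.
There are look-alikes about, which are no part of the job. What is shaped like the large but green or red is not meant.

How it is judged:
By the outcome, as a careful person would: the job done as asked, in the order asked, and still so for the second after the job is handed in, with the robot touching nothing.
It also fails if it takes over 72 s, if anything falls off the work surface, if the arm or the gripper's body presses on something with over 40 N, if the wrist force passes 120 N, or if a joint passes its speed limit or range.

## Working session

There is one attempt and no reset: what is moved stays moved. The work goes in short steps, Python scripts to look and compute and a tool call to move; the robot and the scene stay as the last step left them, time stands still between calls to the robot, and variables do not carry over. Pictures are saved under pics/ and viewed, about 8 in all and at most 12, crops included, and the job is handed in when it is done.

Besides the shell and the picture viewer there is one more tool, called after "Call:" by a JSON object that holds its "fn" and its "kwargs". apply_moves: Moves the arm, as the interface text tells. Its arguments: {"type":"object","properties":{"deltas":{"type":"array"},"squeeze":{"type":"number"}},"required":["deltas"]}

```bash
ls; mkdir -p pics; cat > h.py <<'E'
import numpy as np, cv2
from rig import readout, cams, manip
from scipy.spatial.transform import Rotation as R
def pose():
    s=readout.state(); T=np.eye(4); T[:3,:3]=R.from_quat(s['ee_rot']).as_matrix(); T[:3,3]=s['tool_pos']; return T,s
def cam(name):
    p=cams.camera_params(name); K=np.array(p['K'],float)
    if name=='wrist': W=pose()[0]@np.array(p['hand_eye'])       # cam->world
    else:
        A=np.eye(4); A[:3,:3]=cv2.Rodrigues(np.array(p['rvec'],float))[0]; A[:3,3]=np.ravel(p['tvec']); W=np.linalg.inv(A)
    return K,float(p['k1']),W
def ray(c,uv):
    K,k1,W=c; d=np.array([(uv[0]-K[0,2])/K[0,0],(uv[1]-K[1,2])/K[1,1]]); x=d.copy()
    for _ in range(20): x=d/(1+k1*(x@x))
    return W[:3,3],W[:3,:3]@np.array([x[0],x[1],1.])
def onz(c,uv,z):
    o,d=ray(c,uv); return o+d*(z-o[2])/d[2]
def proj(c,P):
    K,k1,W=c; q=np.linalg.inv(W)@np.r_[P,1]; x=q[:2]/q[2]; x=x*(1+k1*(x@x)); return K[:2,:2]@x+K[:2,2]
def tri(c1,u1,c2,u2):
    o1,d1=ray(c1,u1);o2,d2=ray(c2,u2); s=np.linalg.lstsq(np.c_[d1,-d2],o2-o1,rcond=None)[0]
    a,b=o1+s[0]*d1,o2+s[1]*d2; return (a+b)/2,np.linalg.norm(a-b)
E
python3 - <<'E'
from h import *
for n in ('scene','top'):
    cv2.imwrite(f'pics/{n}0.png',cams.camera(n)); c=cam(n); print(n,c[0][0,0],c[1],c[2][:3,3].round(3),c[2][:3,2].round(2))
s=readout.state(); print({k:np.round(v,3) for k,v in s.items()}); print(R.from_quat(s['ee_rot']).as_matrix().round(2)); print(manip.tip_extent, cams.camera_params('wrist'))
E
```

```text
pics
scene 448.98711890398965 0.0026746727709044274 [ 1.072 -0.669  1.127] [-0.4   0.48 -0.78]
top 492.6078581879928 0.023034595637365738 [ 0.445 -0.049  1.579] [ 0.07  0.01 -1.  ]
{'t': np.float64(0.1), 'qpos': array([-1.27 ,  0.427,  0.074,  1.607, -0.034,  1.111, -0.067]), 'joint_velocities': array([-0.001, -0.002,  0.001, -0.001,  0.001,  0.   ,  0.001]), 'tau': array([ 8.0000e-03, -9.3747e+01,  3.6760e+00, -4.5505e+01, -4.9000e-02,
        1.7000e-02,  0.0000e+00]), 'tool_pos': array([0.293, 0.608, 0.216]), 'ee_rot': array([ 0.223,  0.975, -0.001, -0.   ]), 'force': array([-0.853,  0.5  ,  0.604]), 'torque': array([-0.031,  0.04 ,  0.   ]), 'finger_gap': np.float64(0.999)}
[[-0.9   0.43 -0.  ]
 [ 0.43  0.9  -0.  ]
 [-0.   -0.   -1.  ]]
0.011 {'K': array([[354.00837015,   0.        , 320.91192274],
       [  0.        , 354.00837015, 196.48259041],
       [  0.        ,   0.        ,   1.        ]]), 'k1': -0.06916707668736136, 'hand_eye': array([[-8.95373199e-04, -9.60421978e-01, -2.78547703e-01,
         8.08664661e-02],
       [ 9.99999443e-01, -1.01553960e-03,  2.87110086e-04,
         3.00113684e-04],
       [-5.58623060e-04, -2.78547290e-01,  9.60422352e-01,
        -1.67480339e-01],
       [ 0.00000000e+00,  0.00000000e+00,  0.00000000e+00,
         1.00000000e+00]])}
```

View pics/scene0.png

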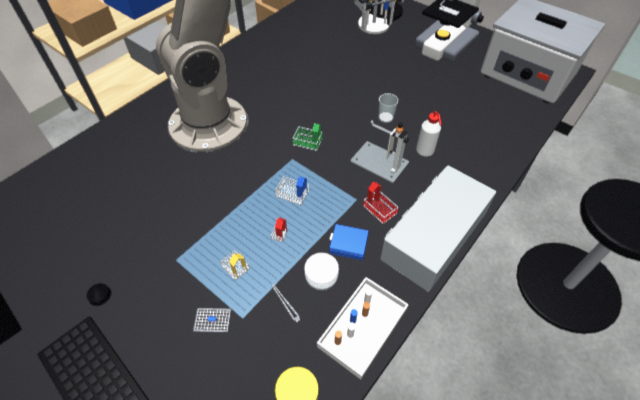

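View pics/top0.png

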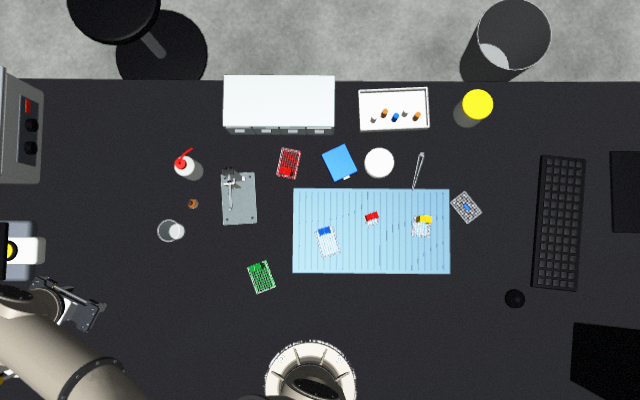

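```bash
cat >> h.py <<'E'
def mask(im,col):
    h=cv2.cvtColor(im,cv2.COLOR_BGR2HSV); H,S,V=cv2.split(h)
    m={'blue':(H>106)&(H<128)&(S>140),'yellow':(H>20)&(H<34)&(S>140),'red':((H<6)|(H>174))&(S>150)}[col]&(V>70)
    return m.astype(np.uint8)*255
def blobs(im,col,amin=20):
    n,l,s,c=cv2.connectedComponentsWithStats(mask(im,col))
    out=[]
    for i in range(1,n):
        if s[i,4]>=amin:
            r=cv2.minAreaRect(np.argwhere(l==i)[:,::-1].astype(np.float32)); out.append((s[i,4],np.round(r[0],1),np.round(r[1],1),round(r[2],1)))
    return out
E
python3 - <<'E'
from h import *
t=cv2.imread('pics/top0.png'); s=cv2.imread('pics/scene0.png'); ct,cs=cam('top'),cam('scene')
for c in('blue','yellow','red'):
    print(c); 
    for b in blobs(t,c): print(' top',*b, onz(ct,b[1],.085).round(3))
    for b in blobs(s,c): print(' scn',*b, onz(cs,b[1],.075).round(3))
a=cv2.resize(t[150:240,210:300],None,fx=4,fy=4,interpolation=cv2.INTER_CUBIC)
b=cv2.resize(t[200:270,300:450],None,fx=4.3,fy=4.3,interpolation=cv2.INTER_CUBIC)[:,:]
d=cv2.resize(s[85:215,340:430],(360,520),interpolation=cv2.INTER_CUBIC)
C=np.zeros((600,800,3),np.uint8); C[:360-70,:360]=a[:290]; C[295:295+300,:645]=b[:300]; C[:290,362:362+437]=cv2.resize(s[100:185,345:440],(437,290),interpolation=cv2.INTER_CUBIC)
cv2.imwrite('pics/crop.png',C)
E
```

```text
blue
 top 22 [394.3 117.7] [4.2 6.9] 33.7 [ 0.835 -0.255  0.085]
 top 39 [328.4 169.4] [31.3  8.6] 47.7 [ 0.673 -0.053  0.085]
 top 64 [323.9 230.6] [ 6.  11.4] 71.6 [ 0.486 -0.041  0.085]
 scn 656 [136.5   9. ] [18. 65.] 90.0 [-0.721  0.246  0.075]
 scn 30 [386.    5.5] [7. 4.] 90.0 [0.116 0.961 0.075]
 scn 143 [300.4 186.4] [ 9.2 19.4] 14.0 [ 0.494 -0.053  0.075]
 scn 879 [348.3 241.5] [34.9 30.6] 11.3 [ 0.721 -0.116  0.075]
 scn 59 [353.5 315.5] [11.  5.] 90.0 [ 0.858 -0.277  0.075]
 scn 31 [211.5 318.5] [3. 7.] 90.0 [ 0.596 -0.503  0.075]
yellow
 top 781 [477. 104.] [30. 30.] 90.0 [ 0.879 -0.508  0.085]
 top 87 [423.5 219. ] [ 6. 15.] 90.0 [ 0.524 -0.342  0.085]
 top 69 [  9.5 250. ] [14.  5.] 90.0 [0.421 0.904 0.085]
 top 20 [  1.  380.5] [7. 2.] 90.0 [0.039 0.905 0.085]
 scn 56 [442.5  33.5] [ 5. 11.] 90.0 [0.419 0.926 0.075]
 scn 110 [236.  261.9] [13.4 15.9] 52.1 [ 0.529 -0.356  0.075]
 scn 22 [282.1 375.3] [ 3.6 22.7] 41.4 [ 0.818 -0.491  0.075]
red
 top 70 [ 27.5 105.5] [13.  5.] 90.0 [0.863 0.873 0.085]
 top 137 [185.2 158.3] [11.4 23.8] 48.8 [0.704 0.386 0.085]
 top 294 [287.5 164.5] [16.7 25.5] 14.0 [0.687 0.072 0.085]
 top 67 [371.3 215.9] [ 5.7 12. ] 71.6 [ 0.532 -0.184  0.085]
 scn 62 [542.7  75.9] [11.3  5.2] 21.8 [0.845 0.915 0.075]
 scn 109 [434.4 118. ] [13.6 11.3] 80.5 [0.651 0.462 0.075]
 scn 371 [377.7 198.2] [33.3 18.6] 56.3 [0.698 0.057 0.075]
 scn 101 [378.8 212.3] [34.7 15. ] 13.6 [0.73  0.017 0.075]
 scn 131 [279.8 226.6] [10.1 16.4] 18.4 [ 0.544 -0.199  0.075]
```

View pics/crop.png

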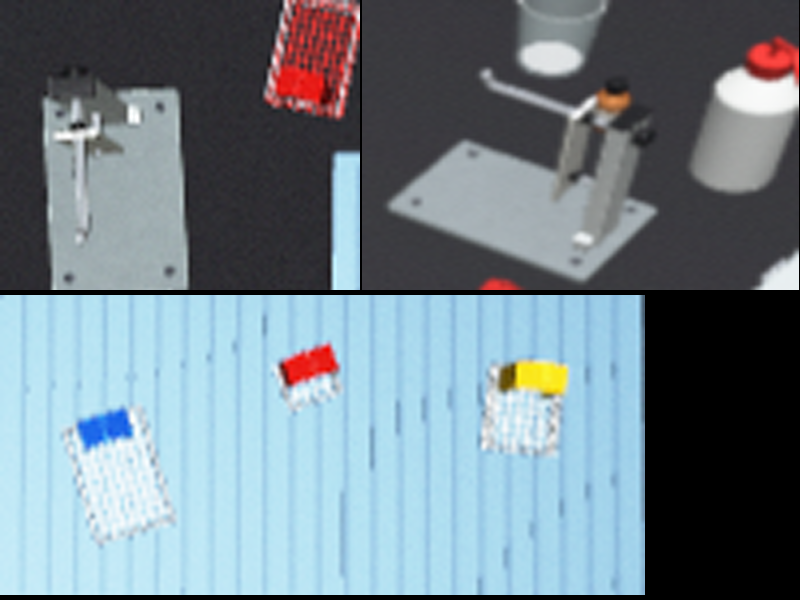

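```bash
python3 - <<'E'
from h import *
t=cv2.imread('pics/top0.png'); s=cv2.imread('pics/scene0.png'); ct,cs=cam('top'),cam('scene')
h=cv2.cvtColor(t,cv2.COLOR_BGR2HSV); g=((h[...,1]<60)&(h[...,2]>100)&(h[...,2]<200)).astype(np.uint8)
g[:160]=0;g[232:]=0;g[:,:215]=0;g[:,262:]=0
p=np.argwhere(g>0)[:,::-1].astype(float)
w=np.array([onz(ct,q,.012)[:2] for q in p]); r=cv2.minAreaRect((w*1000).astype(np.float32)); print('base',r)
print('hull pts',cv2.boxPoints(r).round(0).tolist())
for n,a,b in (('tip',(230.1,209.6),(372.2,121.8)),('root',(231,182),(391.5,132.8))):
    P,e=tri(ct,a,cs,b); print(n,P.round(4),round(e,4), onz(ct,a,.155 if n=='root' else .163).round(4))
for n,a,b in (('blue',(323.9,230.6),(300.4,186.4)),('yel',(423.5,219),(236,261.9)),('red',(371.3,215.9),(279.8,226.6))):
    P,e=tri(ct,a,cs,b); print(n,P.round(4),round(e,4))
# basket mesh rects (white-ish on mat)
for n,box in (('blue',(310,222,345,262)),('yel',(408,212,436,242)),('red',(360,208,384,226))):
    x0,y0,x1,y1=box; H=h[y0:y1,x0:x1]; m=((H[...,1]<45)&(H[...,2]>150))|(mask(t,'red' if n=='red' else 'yellow' if n=='yel' else 'blue')[y0:y1,x0:x1]>0)
    q=np.argwhere(m)[:,::-1]+[x0,y0]; W=np.array([onz(ct,k,.034)[:2] for k in q.astype(float)])*1000
    print(n,len(q),cv2.minAreaRect(W.astype(np.float32)))
T,_=pose()
E
```

```text
base ((590.033935546875, 233.67495727539062), (166.13912963867188, 108.83641052246094), 4.319872856140137)
hull pts [[503.0, 282.0], [511.0, 173.0], [677.0, 186.0], [669.0, 294.0]]
tip [0.5439 0.2313 0.161 ] 0.0038 [0.5423 0.2296 0.163 ]
root [0.6212 0.2276 0.1649] 0.0025 [0.6234 0.2303 0.155 ]
blue [ 0.4855 -0.042   0.0576] 0.0037
yel [ 0.5233 -0.3493  0.0594] 0.0052
red [ 0.5328 -0.1882  0.0519] 0.0025
blue 472 ((454.12042236328125, -50.84938049316406), (90.05585479736328, 62.077476501464844), 17.912607192993164)
yel 309 ((506.39019775390625, -346.6944580078125), (57.87876892089844, 69.20458221435547), 83.37638092041016)
red 135 ((526.90966796875, -189.04335021972656), (38.654998779296875, 46.73037338256836), 18.889612197875977)
```

```bash
cat >> h.py <<'E'
def plan(x,y,z,psi,step=60,spin=10.5,nd=2):
    """rows (cm, deg in tool axes) from here to TCP x,y,z [m], psi = yaw of -tool_x [deg]"""
    T,s=pose(); d=(np.array([x,y,z])-T[:3,3])*100; ps=np.degrees(np.arctan2(-T[1,0],-T[0,0])); dp=(psi-ps+180)%360-180
    n=max(1,int(np.ceil(max(np.linalg.norm(d)*10/step,abs(dp)/spin))))
    print('from',T[:3,3].round(4),'psi',round(ps,2),'tilt',T[:3,2].round(3),'d cm',d.round(2),'dpsi',round(dp,1),'n',n,'f',np.round(s['force'],1))
    for i in range(n):
        a=np.radians(ps+dp*i/n); X=-np.array([np.cos(a),np.sin(a)]); Y=np.array([-np.sin(a),np.cos(a)]); 
        print('{"x":%.*f,"y":%.*f,"z":%.*f,"spin":%.1f}'%(nd,d[:2]@X/n,nd,d[:2]@Y/n,nd,-d[2]/n,-dp/n),end=', ')
    print()
E
python3 -c "
from h import *
T,_=pose(); print(T.round(2)); plan(.486,-.041,.200,17.9)"
```

```text
[[-0.9   0.43 -0.    0.29]
 [ 0.43  0.9  -0.    0.61]
 [-0.   -0.   -1.    0.22]
 [ 0.    0.    0.    1.  ]]
from [0.2933 0.6075 0.2158] psi -25.77 tilt [-0.    -0.001 -1.   ] d cm [ 19.27 -64.85  -1.58] dpsi 43.7 n 12 f [-0.9  0.5  0.6]
{"x":-3.80,"y":-4.17,"z":0.13,"spin":-3.6}, {"x":-3.52,"y":-4.40,"z":0.13,"spin":-3.6}, {"x":-3.24,"y":-4.62,"z":0.13,"spin":-3.6}, {"x":-2.94,"y":-4.81,"z":0.13,"spin":-3.6}, {"x":-2.63,"y":-4.99,"z":0.13,"spin":-3.6}, {"x":-2.30,"y":-5.15,"z":0.13,"spin":-3.6}, {"x":-1.97,"y":-5.28,"z":0.13,"spin":-3.6}, {"x":-1.63,"y":-5.40,"z":0.13,"spin":-3.6}, {"x":-1.29,"y":-5.49,"z":0.13,"spin":-3.6}, {"x":-0.94,"y":-5.56,"z":0.13,"spin":-3.6}, {"x":-0.58,"y":-5.61,"z":0.13,"spin":-3.6}, {"x":-0.22,"y":-5.63,"z":0.13,"spin":-3.6},
```

Call:
{"fn": "apply_moves", "kwargs": {"deltas": [{"fingers":0.3,"x":-3.8,"y":-4.2,"z":0.1,"spin":-3.6},{"fingers":0.3,"x":-3.5,"y":-4.4,"z":0.1,"spin":-3.6},{"fingers":0.3,"x":-3.2,"y":-4.6,"z":0.1,"spin":-3.6},{"fingers":0.3,"x":-2.9,"y":-4.8,"z":0.1,"spin":-3.6},{"fingers":0.3,"x":-2.6,"y":-5.0,"z":0.1,"spin":-3.6},{"fingers":0.3,"x":-2.3,"y":-5.1,"z":0.1,"spin":-3.6},{"fingers":0.3,"x":-2.0,"y":-5.3,"z":0.1,"spin":-3.6},{"fingers":0.3,"x":-1.6,"y":-5.4,"z":0.1,"spin":-3.6}]}}

```text
t: 1.1
tool_pos: [0.4234, 0.1656, 0.2057]
ee_rot: [-0.037, 0.999, -0.001, -0.001]
force: [0.3, -0.3, -0.0]
finger_gap: 0.645
```

```bash
python3 -c "
from h import *
plan(.486,-.041,.200,17.9)"
```

```text
from [0.4234 0.1656 0.2057] psi 4.29 tilt [-0.002 -0.003 -1.   ] d cm [  6.26 -20.66  -0.57] dpsi 13.6 n 4 f [ 0.3 -0.3 -0. ]
{"x":-1.17,"y":-5.27,"z":0.14,"spin":-3.4}, {"x":-0.86,"y":-5.33,"z":0.14,"spin":-3.4}, {"x":-0.54,"y":-5.37,"z":0.14,"spin":-3.4}, {"x":-0.22,"y":-5.39,"z":0.14,"spin":-3.4},
```

Call:
{"fn": "apply_moves", "kwargs": {"deltas": [{"fingers":0.3,"x":-1.2,"y":-5.3,"z":0.1,"spin":-3.4},{"fingers":0.3,"x":-0.9,"y":-5.3,"z":0.1,"spin":-3.4},{"fingers":0.3,"x":-0.5,"y":-5.4,"z":0.1,"spin":-3.4},{"fingers":0.3,"x":-0.2,"y":-5.4,"z":0.1,"spin":-3.4},{"fingers":0.3}]}}

```text
schema error: expected keys fingers, x, y, z, spin
```

```bash
cat >> h.py <<'E'
def look(name,col,zg):
    """wrist picture; handle peak (roof seen from above) centre/yaw of colour blob in the roof plane"""
    c=cam('wrist'); im=cams.camera('wrist'); cv2.imwrite(f'pics/{name}.png',im)
    n,l,s,ce=cv2.connectedComponentsWithStats(cv2.morphologyEx(mask(im,col),cv2.MORPH_CLOSE,np.ones((5,5)))); 
    for i in range(1,n):
        if s[i,4]<150: continue
        q=np.argwhere(l==i)[:,::-1].astype(float)[::3]
        for z in (zg+.012,zg+.029):
            W=np.array([onz(c,k,z)[:2] for k in q])*1000; r=cv2.minAreaRect(W.astype(np.float32)); print('area',s[i,4],'px',ce[i].round(),'z',round(z,3),np.round(r[0],1),np.round(r[1],1),round(r[2],1))
    return im,c
E
python3 -c "
from h import *
look('w1','blue',.066)
plan(.486,-.041,.200,17.9)"
```

```text
area 1127 px [116. 226.] z 0.078 [475.8 -24.4] [27.3 73.1] 31.7
area 1127 px [116. 226.] z 0.095 [468.2 -13.8] [25.7 68.9] 31.7
from [0.4249 0.1587 0.2056] psi 4.21 tilt [-0.002 -0.004 -1.   ] d cm [  6.11 -19.97  -0.56] dpsi 13.7 n 4 f [  1.8 -10.4  -0.5]
{"x":-1.16,"y":-5.09,"z":0.14,"spin":-3.4}, {"x":-0.85,"y":-5.15,"z":0.14,"spin":-3.4}, {"x":-0.54,"y":-5.19,"z":0.14,"spin":-3.4}, {"x":-0.23,"y":-5.22,"z":0.14,"spin":-3.4},
```

View pics/w1.png

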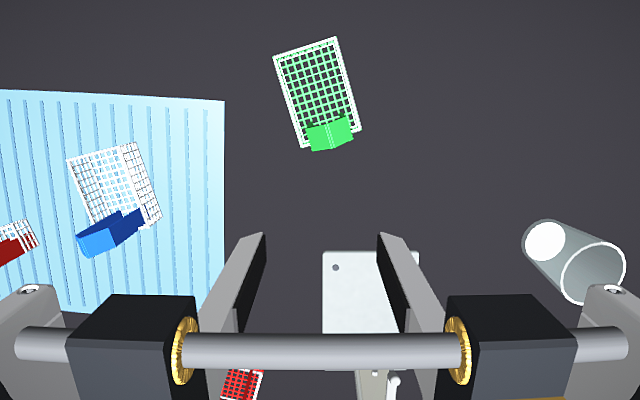

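Call:
{"fn": "apply_moves", "kwargs": {"deltas": [{"fingers":0.3,"x":-1.2,"y":-5.1,"z":0.1,"spin":-3.4},{"fingers":0.3,"x":-0.9,"y":-5.1,"z":0.1,"spin":-3.4},{"fingers":0.3,"x":-0.5,"y":-5.2,"z":0.1,"spin":-3.4},{"fingers":0.3,"x":-0.2,"y":-5.2,"z":0.1,"spin":-3.4},{"fingers":0.3,"x":0,"y":0,"z":0,"spin":0}]}}

```text
t: 1.78
tool_pos: [0.4875, -0.0487, 0.2023]
ee_rot: [-0.158, 0.988, -0.002, -0.001]
force: [-0.4, 0.8, 0.0]
finger_gap: 0.652
```

```bash
python3 -c "
from h import *
look('w1b','blue',.066)
plan(.486,-.041,.058,17.9)"
```

```text
area 1186 px [331. 194.] z 0.078 [482.5 -42.5] [39.2 34.7] 16.3
area 1186 px [331. 194.] z 0.095 [478.3 -44.3] [36.9 32.7] 16.3
area 489 px [261. 314.] z 0.078 [621.8 -73.9] [47.9 27.2] 24.7
area 489 px [261. 314.] z 0.095 [609.5 -73.8] [45.1 25.6] 24.7
from [ 0.4872 -0.0468  0.2022] psi 18.18 tilt [-0.002 -0.004 -1.   ] d cm [ -0.12   0.58 -14.42] dpsi -0.3 n 3 f [-0.9  0.6  0.1]
{"x":-0.02,"y":0.20,"z":4.81,"spin":0.1}, {"x":-0.02,"y":0.20,"z":4.81,"spin":0.1}, {"x":-0.02,"y":0.20,"z":4.81,"spin":0.1},
```

View pics/w1b.png

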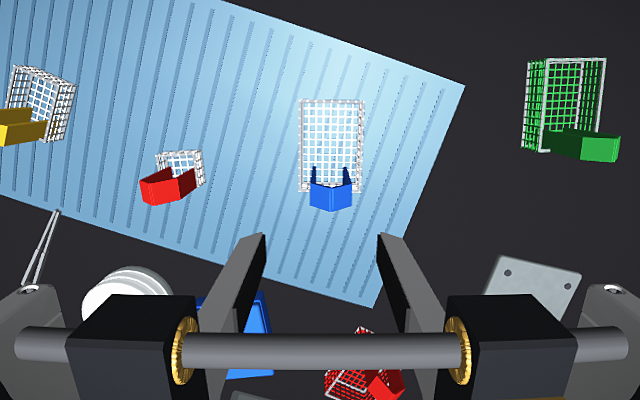

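```bash
python3 -c "
from h import *
c=cam('wrist')
im=cv2.imread('pics/w1b.png'); m=mask(im,'blue')[150:240,290:380]; V=im[150:240,290:380,0]*(m>0)
b=(V>170).astype(np.uint8); q=np.argwhere(b)[:,::-1]+[290,150]; r=cv2.minAreaRect(q.astype(np.float32)); print(len(q),r,cv2.boxPoints(r))
for uv,z in (((331,212),.095),((331,184),.095),((310,208),.078),((351,206),.078)): print(uv,onz(c,uv,z).round(4))
cv2.imwrite('pics/x.png',V)
for i in range(14,70,3): print(i+150,''.join('#' if v>170 else '+' if v>0 else '.' for v in V[i,12:70]))
"
```

```text
941 ((330.4306945800781, 197.2732696533203), (41.512027740478516, 27.566383361816406), 1.432096242904663) [[309.33667 210.53342]
 [310.02563 182.97565]
 [351.52472 184.01312]
 [350.83575 211.57089]]
(331, 212) [ 0.4961 -0.0356  0.095 ]
(331, 184) [ 0.4737 -0.0432  0.095 ]
(310, 208) [ 0.5036 -0.0519  0.078 ]
(351, 206) [ 0.4908 -0.0187  0.078 ]
164 ..........................................................
167 ...........+++............................+++.............
170 ..........++++...........................++++.............
173 ..........++++...........................++++++...........
176 ..........++++...........................++++++...........
179 .........+++++...........................++++++++.........
182 .........+++++...........................+++++++++........
185 ........#########++++..................++++#######........
188 .........#########################################........
191 ........######################.###################........
194 ........######################.###################........
197 ........######################.###################........
200 ........######################.###################........
203 ........###################.##.###################........
206 ...........#####################################..........
209 ....................#######.###########...................
212 ..........................................................
215 ..........................................................
218 ..........................................................
```

Call:
{"fn": "apply_moves", "kwargs": {"deltas": [{"fingers":0.3,"x":-0.1,"y":0.6,"z":4.0,"spin":0},{"fingers":0.3,"x":0,"y":0.2,"z":4.0,"spin":0},{"fingers":0.3,"x":0,"y":0,"z":4.0,"spin":0},{"fingers":0.3,"x":0,"y":0,"z":2.0,"spin":0},{"fingers":0.3,"x":0,"y":0,"z":0.2,"spin":0}], "squeeze": 20}}

```text
t: 2.45
tool_pos: [0.4849, -0.0324, 0.0564]
ee_rot: [-0.16, 0.987, -0.0, -0.001]
force: [0.9, -1.4, -0.2]
finger_gap: 0.651
```

```bash
python3 -c "
from h import *
plan(.486,-.039,.058,18.2)"
```

```text
from [ 0.4849 -0.0324  0.0564] psi 18.43 tilt [-0.002 -0.001 -1.   ] d cm [ 0.11 -0.66  0.16] dpsi -0.2 n 1 f [ 0.9 -1.4 -0.2]
{"x":0.11,"y":-0.66,"z":-0.16,"spin":0.2},
```

Call:
{"fn": "apply_moves", "kwargs": {"deltas": [{"fingers":0.3,"x":0.1,"y":-0.6,"z":-0.1,"spin":0},{"fingers":0.3,"x":0,"y":0,"z":0,"spin":0},{"fingers":-0.1,"x":0,"y":0,"z":0,"spin":0},{"fingers":-0.1,"x":0,"y":0,"z":0,"spin":0}]}}

```text
t: 2.95
tool_pos: [0.4873, -0.0376, 0.06]
ee_rot: [-0.161, 0.987, -0.0, 0.001]
force: [0.1, -0.7, 0.3]
finger_gap: 0.48
```

```bash
python3 -c "
from h import *
look('w2','blue',.066)
plan(.486,-.039,.058,18.2)"
```

```text
area 4344 px [314. 267.] z 0.078 [481.  -42.9] [54.1 36.2] 16.7
area 4344 px [314. 267.] z 0.095 [472.9 -45.2] [47.9 32.1] 16.7
from [ 0.4873 -0.0376  0.06  ] psi 18.48 tilt [ 0.002  0.    -1.   ] d cm [-0.13 -0.14 -0.2 ] dpsi -0.3 n 1 f [ 0.4  0.2 -0.2]
{"x":0.17,"y":-0.09,"z":0.20,"spin":0.3},
```

View pics/w2.png

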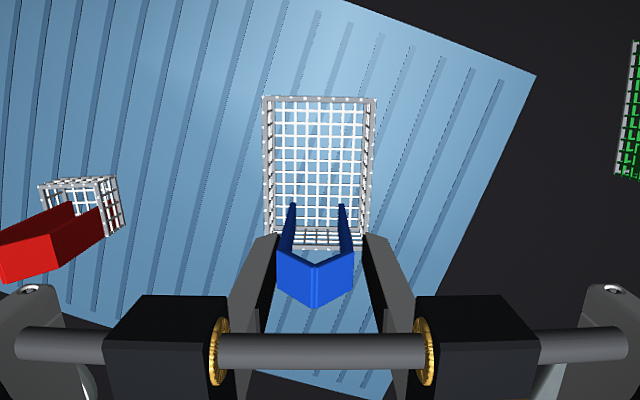

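Call:
{"fn": "apply_moves", "kwargs": {"deltas": [{"fingers":-0.1,"x":0.1,"y":-0.1,"z":0.2,"spin":0},{"fingers":-0.5,"x":0,"y":0,"z":0,"spin":0},{"fingers":-0.5,"x":0,"y":0,"z":0,"spin":0},{"fingers":-0.5,"x":0,"y":0,"z":0,"spin":0}]}}

```text
t: 3.5
tool_pos: [0.4868, -0.039, 0.058]
ee_rot: [-0.161, 0.987, -0.0, 0.001]
force: [0.9, 0.9, 0.2]
finger_gap: 0.383
```

```bash
python3 -c "
from h import *
c=cam('wrist');
for uv in ((317,265),(317,306)): print(onz(c,uv,.095))
plan(.486,-.039,.058,18.2)
# hook line targets: stand
a=np.radians(4.3); O=np.array([.6454,.2379]); 
for d in (-.135,-.06): print(O+d*np.array([np.cos(a),np.sin(a)]))"
```

```text
[ 0.47416185 -0.04499898  0.095     ]
[ 0.49256302 -0.03893979  0.095     ]
from [ 0.4868 -0.039   0.058 ] psi 18.48 tilt [ 0.002  0.    -1.   ] d cm [-0.08 -0.    0.  ] dpsi -0.3 n 1 f [0.9 0.9 0.2]
{"x":0.08,"y":0.02,"z":-0.00,"spin":0.3}, 
[0.51078001 0.22777787]
[0.58556889 0.23340128]
```

Call:
{"fn": "apply_moves", "kwargs": {"deltas": [{"fingers":-0.5,"x":0,"y":0,"z":-0.8,"spin":0},{"fingers":-0.5,"x":0,"y":0,"z":-3.0,"spin":0},{"fingers":-0.5,"x":0,"y":0,"z":-3.5,"spin":0},{"fingers":-0.5,"x":0,"y":1,"z":-2.8,"spin":0},{"fingers":-0.5,"x":0,"y":3.5,"z":0,"spin":2.5},{"fingers":-0.5,"x":0,"y":4.5,"z":0,"spin":3}], "squeeze": 25}}

```text
t: 4.25
tool_pos: [0.4593, 0.0458, 0.1642]
ee_rot: [-0.109, 0.994, -0.0, 0.001]
force: [0.6, 1.0, -2.2]
finger_gap: 0.385
```

```bash
python3 -c "
from h import *
plan(.511,.228,.160,4.3,step=45)"
```

```text
from [0.4593 0.0458 0.1642] psi 12.47 tilt [ 0.002 -0.001 -1.   ] d cm [ 5.17 18.22 -0.42] dpsi -8.2 n 5 f [ 0.6  1.  -2.2]
{"x":-1.80,"y":3.33,"z":0.08,"spin":1.6}, {"x":-1.70,"y":3.38,"z":0.08,"spin":1.6}, {"x":-1.60,"y":3.43,"z":0.08,"spin":1.6}, {"x":-1.50,"y":3.48,"z":0.08,"spin":1.6}, {"x":-1.40,"y":3.52,"z":0.08,"spin":1.6},
```

Call:
{"fn": "apply_moves", "kwargs": {"deltas": [{"fingers":-0.5,"x":-1.8,"y":3.3,"z":0.1,"spin":1.6},{"fingers":-0.5,"x":-1.7,"y":3.4,"z":0.1,"spin":1.6},{"fingers":-0.5,"x":-1.6,"y":3.4,"z":0.1,"spin":1.6},{"fingers":-0.5,"x":-1.0,"y":2.9,"z":0.1,"spin":1.6},{"fingers":-0.5,"x":-0.5,"y":1.8,"z":0,"spin":1.5},{"fingers":-0.5,"x":0,"y":0,"z":0,"spin":0}]}}

```text
t: 5.0
tool_pos: [0.4987, 0.2107, 0.1632]
ee_rot: [-0.039, 0.999, 0.0, 0.002]
force: [0.5, -0.3, -2.1]
finger_gap: 0.381
```

```bash
python3 -c "
from h import *
look('w3','blue',.168)
plan(.511,.228,.160,4.3,step=45)
c=cam('wrist'); a=np.radians(4.3); O=np.array([.6454,.2379])
for d in (-.105,-.06): print(d,proj(c,np.r_[O+d*np.array([np.cos(a),np.sin(a)]),.155 if d>-.1 else .165]))"
```

```text
area 1569 px [321. 244.] z 0.18 [487.4 209.9] [43.7 37.5] 4.4
area 1569 px [321. 244.] z 0.197 [479.5 209.3] [38.8 33.3] 4.4
area 376 px [ 68. 314.] z 0.18 [532.7  81.2] [23.8  8.5] 17.0
area 376 px [ 68. 314.] z 0.197 [519.7  95.1] [21.1  7.5] 17.0
area 156 px [ 85. 368.] z 0.18 [571.4  86.4] [ 9.5 10.2] 3.3
area 156 px [ 85. 368.] z 0.197 [554.   99.7] [8.5 9.1] 3.3
from [0.4986 0.2098 0.1633] psi 4.46 tilt [ 0.003  0.    -1.   ] d cm [ 1.24  1.82 -0.33] dpsi -0.2 n 1 f [-0.8 -0.3 -1.9]
{"x":-1.38,"y":1.72,"z":0.33,"spin":0.2}, 
-0.105 [351.50092445 328.5522563 ]
-0.06 [347.95431861 378.64278417]
```

View pics/w3.png

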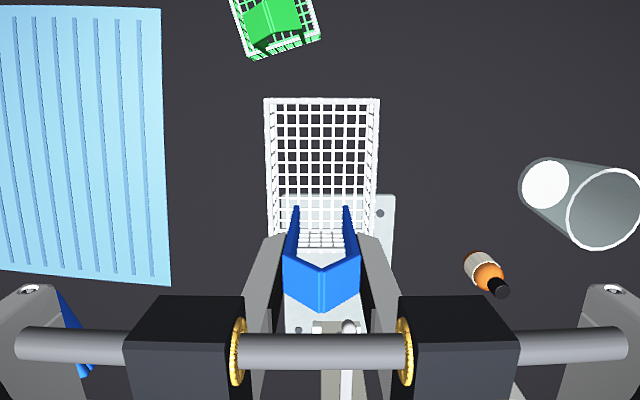

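Call:
{"fn": "apply_moves", "kwargs": {"deltas": [{"fingers":-0.5,"x":-0.6,"y":0.9,"z":0.2,"spin":0},{"fingers":-0.5,"x":-0.6,"y":0.7,"z":0.1,"spin":0},{"fingers":-0.5,"x":0,"y":0,"z":0,"spin":0}]}}

```text
t: 5.42
tool_pos: [0.5102, 0.2259, 0.1605]
ee_rot: [-0.038, 0.999, -0.0, 0.002]
force: [0.3, -1.2, -1.5]
finger_gap: 0.381
```

```bash
cat >> h.py <<'E'
def stand(x,dy=-.0017):
    a=np.radians(4.3); return np.array([.6454,.2379])+x*np.array([np.cos(a),np.sin(a)])+dy*np.array([-np.sin(a),np.cos(a)])
def rel():
    T,s=pose(); a=np.radians(4.3); v=T[:2,3]-stand(0); print('t',s['t'],'stand x,y mm',(1e3*(v@[np.cos(a),np.sin(a)])).round(1),(1e3*(v@[-np.sin(a),np.cos(a)])).round(1),'z',(1e3*T[2,3]).round(1),'psi',np.degrees(np.arctan2(-T[1,0],-T[0,0])).round(2),'f_stand',(s['force'][0]*np.cos(a)+s['force'][1]*np.sin(a)).round(1),'f',np.round(s['force'],1),'torq',np.round(s['torque'],2),'gap',round(float(s['finger_gap']),3))
E
python3 -c "
from h import *
rel(); plan(*stand(-.045),.160,4.3,step=30)"
```

```text
t 5.425 stand x,y mm -135.7 -0.2 z 160.5 psi 4.38 f_stand 0.2 f [ 0.3 -1.2 -1.5] torq [ 0.05 -0.06  0.04] gap 0.381
from [0.5102 0.2259 0.1605] psi 4.38 tilt [ 0.003  0.    -1.   ] d cm [ 9.04  0.7  -0.05] dpsi -0.1 n 4 f [ 0.3 -1.2 -1.5]
{"x":-2.27,"y":0.00,"z":0.01,"spin":0.0}, {"x":-2.27,"y":0.00,"z":0.01,"spin":0.0}, {"x":-2.27,"y":0.00,"z":0.01,"spin":0.0}, {"x":-2.27,"y":0.00,"z":0.01,"spin":0.0},
```

Call:
{"fn": "apply_moves", "kwargs": {"deltas": [{"fingers":-0.5,"x":-2.0,"y":0,"z":0,"spin":0},{"fingers":-0.5,"x":-2.4,"y":0,"z":0,"spin":0},{"fingers":-0.5,"x":-2.4,"y":0,"z":0,"spin":0},{"fingers":-0.5,"x":-1.4,"y":0,"z":0,"spin":0},{"fingers":-0.5,"x":-0.4,"y":0,"z":0.6,"spin":0},{"fingers":-0.5,"x":0,"y":0,"z":1.2,"spin":0},{"fingers":-0.5,"x":0,"y":0,"z":0.5,"spin":0},{"fingers":-0.5,"x":0,"y":0,"z":0,"spin":0}]}}

```text
t: 6.42
tool_pos: [0.596, 0.2306, 0.1351]
ee_rot: [-0.038, 0.999, -0.001, -0.0]
force: [0.6, 0.6, -0.9]
finger_gap: 0.38
```

```bash
python3 -c "
from h import *
rel(); plan(*stand(-.045),.130,4.3,step=30)"
```

```text
t 6.425 stand x,y mm -49.8 -1.9 z 135.1 psi 4.35 f_stand 0.6 f [ 0.6  0.6 -0.9] torq [0.05 0.01 0.05] gap 0.38
from [0.596  0.2306 0.1351] psi 4.35 tilt [ 0.    -0.001 -1.   ] d cm [ 0.46  0.22 -0.51] dpsi -0.0 n 1 f [ 0.6  0.6 -0.9]
{"x":-0.48,"y":0.19,"z":0.51,"spin":0.0},
```

Call:
{"fn": "apply_moves", "kwargs": {"deltas": [{"fingers":-0.5,"x":0,"y":0.1,"z":0.2,"spin":0},{"fingers":-0.5,"x":0,"y":0.1,"z":0.15,"spin":0},{"fingers":-0.5,"x":0,"y":0,"z":0.12,"spin":0},{"fingers":-0.5,"x":0,"y":0,"z":0.1,"spin":0},{"fingers":-0.5,"x":0,"y":0,"z":0.1,"spin":0},{"fingers":-0.5,"x":0,"y":0,"z":0.1,"spin":0}]}}

```text
t: 7.18
tool_pos: [0.5958, 0.2332, 0.1278]
ee_rot: [-0.038, 0.999, -0.0, 0.0]
force: [-0.0, -0.1, -2.1]
finger_gap: 0.381
```

```bash
python3 -c "
from h import *
rel()"
```

```text
t 7.175 stand x,y mm -49.8 0.7 z 127.8 psi 4.37 f_stand -0.0 f [-0.  -0.1 -2.1] torq [ 0.07 -0.06  0.01] gap 0.381
```

Call:
{"fn": "apply_moves", "kwargs": {"deltas": [{"fingers":-0.5,"x":0,"y":0,"z":0.1,"spin":0},{"fingers":-0.5,"x":0,"y":0,"z":0.1,"spin":0},{"fingers":-0.5,"x":0,"y":0,"z":0.1,"spin":0},{"fingers":-0.5,"x":0,"y":0,"z":0.05,"spin":0}]}}

```text
t: 7.68
tool_pos: [0.5959, 0.2331, 0.124]
ee_rot: [-0.038, 0.999, -0.0, 0.0]
force: [0.2, 0.0, -0.5]
finger_gap: 0.384
```

```bash
python3 -c "
from h import *
rel()"
```

```text
t 7.675 stand x,y mm -49.8 0.6 z 124.0 psi 4.36 f_stand 0.2 f [ 0.2  0.  -0.5] torq [0.05 0.04 0.01] gap 0.384
```

Call:
{"fn": "apply_moves", "kwargs": {"deltas": [{"fingers":-0.5,"x":0,"y":0,"z":0.07,"spin":0},{"fingers":-0.5,"x":0,"y":0,"z":0.05,"spin":0}]}}

```text
t: 7.92
tool_pos: [0.5962, 0.2337, 0.1234]
ee_rot: [-0.038, 0.999, 0.0, 0.001]
force: [-1.5, 1.2, 3.5]
finger_gap: 0.382
```

```bash
python3 -c "
from h import *
rel()"
```

```text
t 7.925 stand x,y mm -49.4 1.2 z 123.4 psi 4.38 f_stand -1.4 f [-1.5  1.2  3.5] torq [ 0.27  0.27 -0.04] gap 0.382
```

Call:
{"fn": "apply_moves", "kwargs": {"deltas": [{"fingers":-0.5,"x":-0.1,"y":-0.05,"z":-0.04,"spin":0},{"fingers":-0.5,"x":-0.12,"y":0,"z":0,"spin":0},{"fingers":-0.5,"x":-0.12,"y":0,"z":0,"spin":0},{"fingers":-0.5,"x":-0.12,"y":0,"z":0,"spin":0},{"fingers":-0.5,"x":-0.12,"y":0,"z":0,"spin":0},{"fingers":-0.5,"x":-0.12,"y":0,"z":0,"spin":0},{"fingers":-0.5,"x":-0.12,"y":0,"z":0,"spin":0},{"fingers":-0.5,"x":-0.12,"y":0,"z":0,"spin":0}]}}

```text
t: 8.93
tool_pos: [0.6054, 0.2344, 0.1234]
ee_rot: [-0.039, 0.999, 0.0, 0.0]
force: [-1.5, 0.9, 0.1]
finger_gap: 0.379
```

```bash
python3 -c "
from h import *
rel()"
```

```text
t 8.925 stand x,y mm -40.1 1.2 z 123.4 psi 4.42 f_stand -1.4 f [-1.5  0.9  0.1] torq [ 0.39  0.43 -0.02] gap 0.379
```

Call:
{"fn": "apply_moves", "kwargs": {"deltas": [{"fingers":-0.5,"x":-0.1,"y":-0.05,"z":0,"spin":0},{"fingers":-0.5,"x":-0.1,"y":0,"z":0,"spin":0},{"fingers":-0.5,"x":-0.1,"y":0,"z":0,"spin":0},{"fingers":-0.5,"x":-0.1,"y":0,"z":0,"spin":0},{"fingers":-0.5,"x":-0.1,"y":0,"z":0,"spin":0}]}}

```text
t: 9.55
tool_pos: [0.6089, 0.2346, 0.1233]
ee_rot: [-0.039, 0.999, 0.0, -0.002]
force: [-11.6, 0.7, 6.4]
finger_gap: 0.383
```

```bash
python3 -c "
from h import *
rel()"
```

```text
t 9.55 stand x,y mm -36.7 1.2 z 123.3 psi 4.46 f_stand -11.5 f [-11.6   0.7   6.4] torq [0.25 2.28 0.07] gap 0.383
```

Call:
{"fn": "apply_moves", "kwargs": {"deltas": [{"fingers":-0.5,"x":-0.05,"y":0,"z":-0.02,"spin":0},{"fingers":-0.5,"x":-0.06,"y":0,"z":0,"spin":0}]}}

```text
t: 9.8
tool_pos: [0.6088, 0.2346, 0.1233]
ee_rot: [-0.039, 0.999, 0.0, -0.003]
force: [-7.6, 0.8, 4.7]
finger_gap: 0.382
```

```bash
python3 -c "
from h import *
rel()"
```

```text
t 9.8 stand x,y mm -36.8 1.2 z 123.3 psi 4.47 f_stand -7.5 f [-7.6  0.8  4.7] torq [0.37 1.41 0.02] gap 0.382
```

Call:
{"fn": "apply_moves", "kwargs": {"deltas": [{"fingers":-0.5,"x":-0.08,"y":0,"z":0,"spin":0},{"fingers":-0.5,"x":-0.08,"y":0,"z":0,"spin":0}]}}

```text
t: 10.05
tool_pos: [0.6087, 0.2347, 0.1234]
ee_rot: [-0.039, 0.999, -0.0, -0.005]
force: [-9.9, 1.2, 6.0]
finger_gap: 0.386
```

```bash
python3 -c "
from h import *
rel()"
```

```text
t 10.05 stand x,y mm -36.8 1.2 z 123.4 psi 4.48 f_stand -9.8 f [-9.9  1.2  6. ] torq [0.27 1.83 0.  ] gap 0.386
```

Call:
{"fn": "apply_moves", "kwargs": {"deltas": [{"fingers":-0.5,"x":-0.02,"y":0,"z":0,"spin":0},{"fingers":-0.1,"x":0,"y":0,"z":0,"spin":0},{"fingers":0.0,"x":0,"y":0,"z":0,"spin":0},{"fingers":0.0,"x":0,"y":0,"z":-0.3,"spin":0}]}}

```text
t: 10.55
tool_pos: [0.6095, 0.2335, 0.1265]
ee_rot: [-0.039, 0.999, -0.001, -0.004]
force: [0.1, 0.0, 1.0]
finger_gap: 0.5
```

```bash
python3 -c "
from h import *
rel()
look('w4','blue',.133)
im=cv2.imread('pics/w4.png'); s=cams.camera('scene')[90:190,330:450]
cv2.imwrite('pics/w4c.png',np.hstack([im[:400],cv2.resize(s,None,fx=3.2,fy=4,interpolation=cv2.INTER_CUBIC)[:, :160*2]])[:, 160:960])"
```

```text
t 10.55 stand x,y mm -36.1 0.0 z 126.5 psi 4.42 f_stand 0.1 f [0.1 0.  1. ] torq [ 0.02 -0.02 -0.03] gap 0.5
area 1347 px [327. 238.] z 0.145 [596.3 234.6] [42.3 35.3] 4.4
area 1347 px [327. 238.] z 0.162 [588.8 233.8] [37.5 31.3] 4.4
area 1482 px [ 14. 262.] z 0.145 [615.2  77.4] [37.7 20.7] 25.8
area 1482 px [ 14. 262.] z 0.162 [605.6  94.4] [33.4 18.3] 25.8
```

View pics/w4c.png

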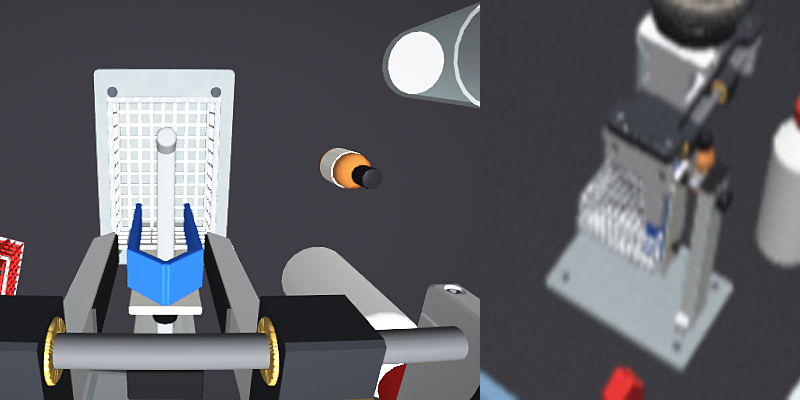

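Call:
{"fn": "apply_moves", "kwargs": {"deltas": [{"fingers":0.1,"x":0,"y":0,"z":-1.0,"spin":0},{"fingers":0.2,"x":0,"y":0,"z":-3.0,"spin":0},{"fingers":0.3,"x":0,"y":0,"z":-4.5,"spin":0},{"fingers":0.3,"x":1,"y":-3.0,"z":-1.0,"spin":0}]}}

```text
t: 11.15
tool_pos: [0.6027, 0.2045, 0.2259]
ee_rot: [-0.04, 0.999, -0.001, -0.004]
force: [-0.3, -0.5, -0.6]
finger_gap: 0.649
```

```bash
python3 -c "
from h import *
plan(.524,-.346,.190,-6.6,step=60)"
```

```text
from [0.6027 0.2045 0.2259] psi 4.59 tilt [-0.009 -0.001 -1.   ] d cm [ -7.87 -55.05  -3.59] dpsi -11.2 n 10 f [-0.3 -0.5 -0.6]
{"x":1.22,"y":-5.42,"z":0.36,"spin":1.1}, {"x":1.12,"y":-5.45,"z":0.36,"spin":1.1}, {"x":1.01,"y":-5.47,"z":0.36,"spin":1.1}, {"x":0.90,"y":-5.49,"z":0.36,"spin":1.1}, {"x":0.80,"y":-5.50,"z":0.36,"spin":1.1}, {"x":0.69,"y":-5.52,"z":0.36,"spin":1.1}, {"x":0.58,"y":-5.53,"z":0.36,"spin":1.1}, {"x":0.47,"y":-5.54,"z":0.36,"spin":1.1}, {"x":0.37,"y":-5.55,"z":0.36,"spin":1.1}, {"x":0.26,"y":-5.56,"z":0.36,"spin":1.1},
```

Call:
{"fn": "apply_moves", "kwargs": {"deltas": [{"fingers":0.3,"x":1.2,"y":-5.4,"z":0.4,"spin":1.1},{"fingers":0.3,"x":1.1,"y":-5.4,"z":0.4,"spin":1.1},{"fingers":0.3,"x":1.0,"y":-5.5,"z":0.4,"spin":1.1},{"fingers":0.3,"x":0.9,"y":-5.5,"z":0.4,"spin":1.1},{"fingers":0.3,"x":0.8,"y":-5.5,"z":0.4,"spin":1.1},{"fingers":0.3,"x":0.7,"y":-5.5,"z":0.4,"spin":1.1},{"fingers":0.3,"x":0.6,"y":-5.5,"z":0.4,"spin":1.1},{"fingers":0.3,"x":0.5,"y":-5.5,"z":0.4,"spin":1.1}]}}

```text
t: 12.15
tool_pos: [0.5399, -0.2455, 0.2016]
ee_rot: [0.037, 0.999, 0.001, 0.001]
force: [0.8, 0.5, 0.1]
finger_gap: 0.653
```

Call:
{"fn": "apply_moves", "kwargs": {"deltas": [{"fingers":0.3,"x":0.4,"y":-5.5,"z":0.2,"spin":1.1},{"fingers":0.3,"x":0.3,"y":-4.0,"z":0.2,"spin":1.1},{"fingers":0.3,"x":0,"y":0,"z":0,"spin":0}]}}

```text
t: 12.52
tool_pos: [0.5227, -0.3475, 0.1995]
ee_rot: [0.06, 0.998, 0.0, 0.002]
force: [-0.2, 0.9, 0.3]
finger_gap: 0.651
```

```bash
cat >> h.py <<'E'
def peak(name,col,zg,thr=170,prt=True):
    """wrist picture: bright roof mask of the handle nearest the picture centre line; print corner estimates"""
    c=cam('wrist'); T,_=pose(); im=cams.camera('wrist'); cv2.imwrite(f'pics/{name}.png',im)
    n,l,s,ce=cv2.connectedComponentsWithStats(mask(im,col)); 
    i=min((i for i in range(1,n) if s[i,4]>300),key=lambda i:np.hypot(*(ce[i]-[320,220])))
    V=im.max(2)*(l==i); b=V>0.8*np.percentile(V[l==i],90); q=np.argwhere(b)[:,::-1]
    x0,y0=q.min(0)-4; x1,y1=q.max(0)+4; print('px',ce[i],x0,y0,x1,y1)
    st=max(1,(y1-y0)//22)
    for y in range(y0-6,y1,st): print(y,''.join('#' if b[y,x] else '+' if l[y,x]==i else '.' for x in range(x0-6,x1+6)))
E
python3 -c "
from h import *
peak('w5','yellow',.060)
plan(.524,-.346,.190,-6.6,step=60)"
```

```text
px [317.35785649 193.48864668] 293 179 342 214
173 .............+++++............................+++............
174 .............+++++............................+++............
175 .............+++++............................++++...........
176 .............+++++...........................+++++...........
177 ............++++++............................++++...........
178 ............++++++............................++++...........
179 ............++++++............................++++...........
180 ............++++++............................+++++..........
181 ...........+++++++............................+++++..........
182 ...........+++++++...........................++++++..........
183 ...........#++++++...........................+++++#..........
184 ..........######++++......................++++######.........
185 ..........#########+++++..............++++#########..........
186 ...........############++++........+++#############..........
187 ...........################++.+++++#################.........
188 ..........##########################################.......
[... 1121 characters left out ...]
...
206 ...............################################..............
207 ..................##########################.................
208 .....................####################....................
209 ........................##############.......................
210 ...........................########..........................
211 .............................................................
212 .............................................................
213 .............................................................
from [ 0.5235 -0.3458  0.1995] psi -6.7 tilt [ 0.005  0.001 -1.   ] d cm [ 0.05 -0.02 -0.95] dpsi 0.1 n 1 f [ 0.1 -0.3 -0. ]
{"x":-0.05,"y":-0.02,"z":0.95,"spin":-0.1},
```

```bash
python3 -c "
from h import *
c=cam('wrist'); A,B=onz(c,(318,187.5),.089),onz(c,(318,210.5),.089); print(A,B,np.linalg.norm(A-B)); M=(A+B)/2
L,Rr=onz(c,(298,203),.072),onz(c,(337.5,203),.072); print(L,Rr,np.linalg.norm(L-Rr))
plan(M[0],M[1],.052,-6.7,step=40)"
```

```text
[ 0.51608038 -0.34689896  0.089     ] [ 0.53563157 -0.34926073  0.089     ] 0.019693324059111634
[ 0.5324229  -0.36655352  0.072     ] [ 0.53649664 -0.33232728  0.072     ] 0.03446782699661627
from [ 0.5235 -0.3458  0.1995] psi -6.7 tilt [ 0.005  0.001 -1.   ] d cm [  0.24  -0.23 -14.75] dpsi 0.0 n 4 f [ 0.1 -0.3 -0. ]
{"x":-0.07,"y":-0.05,"z":3.69,"spin":-0.0}, {"x":-0.07,"y":-0.05,"z":3.69,"spin":-0.0}, {"x":-0.07,"y":-0.05,"z":3.69,"spin":-0.0}, {"x":-0.07,"y":-0.05,"z":3.69,"spin":-0.0},
```

Call:
{"fn": "apply_moves", "kwargs": {"deltas": [{"fingers":0.2,"x":-0.1,"y":-0.1,"z":3.5,"spin":0},{"fingers":0.1,"x":-0.1,"y":-0.1,"z":4.5,"spin":0},{"fingers":0.1,"x":-0.1,"y":0,"z":4.2,"spin":0},{"fingers":0.1,"x":0,"y":0,"z":2.0,"spin":0},{"fingers":0.1,"x":0,"y":0,"z":0.3,"spin":0}]}}

```text
t: 13.2
tool_pos: [0.5325, -0.3424, 0.0544]
ee_rot: [0.054, 0.999, 0.001, 0.006]
force: [-0.2, -1.8, 2.0]
finger_gap: 0.552
```

```bash
python3 -c "
from h import *
plan(.5259,-.3481,.052,-6.7,step=40)"
```

```text
from [ 0.5325 -0.3424  0.0544] psi -6.23 tilt [ 0.011  0.002 -1.   ] d cm [-0.66 -0.57 -0.24] dpsi -0.5 n 1 f [-0.2 -1.8  2. ]
{"x":0.59,"y":-0.64,"z":0.24,"spin":0.5},
```

Call:
{"fn": "apply_moves", "kwargs": {"deltas": [{"fingers":0.2,"x":0.4,"y":-0.5,"z":0,"spin":0.4},{"fingers":0.2,"x":0.1,"y":0,"z":0.1,"spin":0},{"fingers":0.2,"x":0,"y":0,"z":0,"spin":0}]}}

```text
t: 13.58
tool_pos: [0.5282, -0.3474, 0.0566]
ee_rot: [0.058, 0.998, 0.001, 0.007]
force: [-0.8, 0.3, 0.3]
finger_gap: 0.603
```

```bash
python3 -c "
from h import *
plan(.5259,-.3481,.052,-6.7,step=40)
c=cam('wrist'); im=cams.camera('wrist'); cv2.imwrite('pics/w6.png',im)
m=mask(im,'yellow'); m[:, :230]=0;m[:,410:]=0; ys,xs=np.nonzero(m)
for y in range(ys.min(),ys.max(),4): r=np.nonzero(m[y])[0]; print(y,r.min(),r.max(),len(r))
"
```

```text
from [ 0.5282 -0.3474  0.0566] psi -6.63 tilt [ 0.015  0.001 -1.   ] d cm [-0.23 -0.07 -0.46] dpsi -0.1 n 1 f [-0.8  0.3  0.3]
{"x":0.22,"y":-0.10,"z":0.46,"spin":0.1}, 
203 339 343 5
207 289 344 12
211 288 345 14
215 287 346 17
219 286 346 17
223 285 347 19
227 284 348 21
231 283 349 23
235 282 350 25
239 280 351 26
243 280 351 24
247 279 352 26
251 277 353 33
255 278 353 47
259 278 353 64
263 278 353 76
267 278 353 76
271 279 353 75
275 279 353 75
279 280 353 74
283 280 353 74
287 282 348 67
291 289 342 54
295 296 335 40
299 303 329 27
303 310 322 13
```

```bash
python3 -c "
from h import *
c=cam('wrist'); A,B=onz(c,(316,264),.089),onz(c,(316,304.5),.089); print(A,B,np.linalg.norm(A-B)); M=(A+B)/2
plan(M[0],M[1],.052,-6.7,step=40)"
```

```text
[ 0.51558565 -0.34808727  0.089     ] [ 0.53534775 -0.35049451  0.089     ] 0.019908173997248223
from [ 0.5282 -0.3475  0.0566] psi -6.64 tilt [ 0.015  0.001 -1.   ] d cm [-0.28 -0.18 -0.46] dpsi -0.1 n 1 f [-0.3 -0.4 -0.3]
{"x":0.26,"y":-0.21,"z":0.46,"spin":0.1},
```

Call:
{"fn": "apply_moves", "kwargs": {"deltas": [{"fingers":0.1,"x":0.2,"y":-0.2,"z":0.3,"spin":0},{"fingers":0.0,"x":0,"y":0,"z":0.1,"spin":0},{"fingers":-0.1,"x":0,"y":0,"z":0,"spin":0},{"fingers":-0.5,"x":0,"y":0,"z":0,"spin":0},{"fingers":-0.5,"x":0,"y":0,"z":0,"spin":0},{"fingers":-0.5,"x":0,"y":0,"z":0,"spin":0}], "squeeze": 20}}

```text
t: 14.38
tool_pos: [0.5262, -0.3494, 0.0527]
ee_rot: [0.058, 0.998, 0.001, 0.008]
force: [-0.5, 0.1, -0.1]
finger_gap: 0.383
```

```bash
python3 -c "
from h import *
plan(.5255,-.3485,.052,-6.7,step=40); print(stand(-.14))"
```

```text
from [ 0.5262 -0.3494  0.0527] psi -6.63 tilt [ 0.015  0.001 -1.   ] d cm [-0.07  0.09 -0.07] dpsi -0.1 n 1 f [-0.5  0.1 -0.1]
{"x":0.08,"y":0.09,"z":0.07,"spin":0.1}, 
[0.50592155 0.22570776]
```

Call:
{"fn": "apply_moves", "kwargs": {"deltas": [{"fingers":-0.5,"x":0,"y":0,"z":-0.8,"spin":0},{"fingers":-0.5,"x":0,"y":0,"z":-3.0,"spin":0},{"fingers":-0.5,"x":0,"y":0,"z":-4.0,"spin":0},{"fingers":-0.5,"x":0,"y":1,"z":-3.0,"spin":0},{"fingers":-0.5,"x":0,"y":3.5,"z":-0.5,"spin":-1},{"fingers":-0.5,"x":0,"y":5,"z":0,"spin":-1}], "squeeze": 25}}

```text
t: 15.12
tool_pos: [0.5335, -0.2569, 0.1719]
ee_rot: [0.043, 0.999, -0.0, 0.008]
force: [0.5, 0.9, -1.5]
finger_gap: 0.383
```

```bash
python3 -c "
from h import *
plan(.506,.226,.164,4.3,step=55)"
```

```text
from [ 0.5335 -0.2569  0.1719] psi -4.96 tilt [ 0.016 -0.001 -1.   ] d cm [-2.75 48.29 -0.79] dpsi 9.3 n 9 f [ 0.5  0.9 -1.5]
{"x":0.77,"y":5.32,"z":0.09,"spin":-1.0}, {"x":0.67,"y":5.33,"z":0.09,"spin":-1.0}, {"x":0.58,"y":5.34,"z":0.09,"spin":-1.0}, {"x":0.48,"y":5.35,"z":0.09,"spin":-1.0}, {"x":0.38,"y":5.36,"z":0.09,"spin":-1.0}, {"x":0.29,"y":5.37,"z":0.09,"spin":-1.0}, {"x":0.19,"y":5.37,"z":0.09,"spin":-1.0}, {"x":0.10,"y":5.37,"z":0.09,"spin":-1.0}, {"x":-0.00,"y":5.37,"z":0.09,"spin":-1.0},
```

Call:
{"fn": "apply_moves", "kwargs": {"deltas": [{"fingers":-0.5,"x":1.0,"y":5.3,"z":0,"spin":-1},{"fingers":-0.5,"x":0.8,"y":5.3,"z":0,"spin":-1},{"fingers":-0.5,"x":0.6,"y":5.3,"z":0,"spin":-1},{"fingers":-0.5,"x":0.5,"y":5.3,"z":0,"spin":-1},{"fingers":-0.5,"x":0.4,"y":5.3,"z":0,"spin":-1},{"fingers":-0.5,"x":0.3,"y":5.3,"z":0,"spin":-1},{"fingers":-0.5,"x":0.2,"y":5.3,"z":0,"spin":-1},{"fingers":-0.5,"x":0.1,"y":4.5,"z":0,"spin":-1}]}}

```text
t: 16.12
tool_pos: [0.5036, 0.1737, 0.1764]
ee_rot: [-0.028, 1.0, 0.0, 0.011]
force: [0.6, 0.3, -0.8]
finger_gap: 0.382
```

```bash
python3 -c "
from h import *
rel(); plan(.506,.226,.164,4.3,step=30)"
```

```text
t 16.125 stand x,y mm -146.2 -51.7 z 176.4 psi 3.23 f_stand 0.6 f [ 0.6  0.3 -0.8] torq [ 0.03 -0.03 -0.04] gap 0.382
from [0.5036 0.1737 0.1764] psi 3.23 tilt [ 0.023  0.001 -1.   ] d cm [ 0.24  5.23 -1.24] dpsi 1.1 n 2 f [ 0.6  0.3 -0.8]
{"x":-0.27,"y":2.61,"z":0.62,"spin":-0.5}, {"x":-0.29,"y":2.60,"z":0.62,"spin":-0.5},
```

Call:
{"fn": "apply_moves", "kwargs": {"deltas": [{"fingers":-0.5,"x":0,"y":2.3,"z":0.6,"spin":-0.5},{"fingers":-0.5,"x":0,"y":1.6,"z":0.6,"spin":-0.5},{"fingers":-0.5,"x":0,"y":0.3,"z":0.2,"spin":0},{"fingers":-0.5,"x":0,"y":0,"z":0,"spin":0}]}}

```text
t: 16.62
tool_pos: [0.5012, 0.2173, 0.1619]
ee_rot: [-0.038, 0.999, -0.0, 0.011]
force: [0.7, -0.6, -0.8]
finger_gap: 0.383
```

```bash
python3 -c "
from h import *
rel(); plan(*stand(-.14),.162,4.4,step=30)"
```

```text
t 16.625 stand x,y mm -145.3 -8.1 z 161.9 psi 4.35 f_stand 0.6 f [ 0.7 -0.6 -0.8] torq [0.08 0.03 0.02] gap 0.383
from [0.5012 0.2173 0.1619] psi 4.35 tilt [ 0.023  0.    -1.   ] d cm [0.47 0.84 0.01] dpsi 0.1 n 1 f [ 0.7 -0.6 -0.8]
{"x":-0.53,"y":0.81,"z":-0.01,"spin":-0.1},
```

```bash
python3 -c "
from h import *
im=cv2.imread('pics/w4.png'); m=mask(im,'blue'); m[:, :250]=0;m[:,410:]=0; ys,xs=np.nonzero(m)
for y in range(ys.min(),ys.max()+1,3): r=np.nonzero(m[y])[0]; print((y,r.min(),r.max(),len(r)),end=' ')
p=cams.camera_params('wrist'); T=np.eye(4); T[:3,:3]=R.from_quat([-0.039,.999,-.001,-.004]).as_matrix(); T[:3,3]=[.6095,.2335,.1265]
c=(np.array(p['K']),float(p['k1']),T@np.array(p['hand_eye'])); a=np.radians(4.3)
for v in (260,262,264,266,300,302,304,306):
  w=onz(c,(327,v),.162)[:2]-stand(0); print(v,(1e3*np.array([w@[np.cos(a),np.sin(a)],w@[-np.sin(a),np.cos(a)]])).round(1))
"
```

```text
(203, np.int64(297), np.int64(348), 6) (206, np.int64(296), np.int64(349), 10) (209, np.int64(295), np.int64(350), 13) (212, np.int64(295), np.int64(351), 15) (215, np.int64(294), np.int64(352), 17) (218, np.int64(294), np.int64(353), 18) (221, np.int64(293), np.int64(353), 19) (224, np.int64(292), np.int64(354), 21) (227, np.int64(292), np.int64(355), 22) (230, np.int64(291), np.int64(356), 24) (233, np.int64(290), np.int64(357), 24) (236, np.int64(290), np.int64(358), 25) (239, np.int64(289), np.int64(359), 26) (242, np.int64(289), np.int64(360), 26) (245, np.int64(288), np.int64(361), 26) (248, np.int64(287), np.int64(362), 27) (251, np.int64(291), np.int64(363), 23) (254, np.int64(298), np.int64(363), 23) (257, np.int64(305), np.int64(363), 26) (260, np.int64(287), np.int64(363), 26) (263, np.int64(287), np.int64(363), 17) (266, np.int64(286), np.int64(363), 3) (269, np.int64(287), np.int64(363), 2) (272, np.int64(287), np.int64(362), 2) (275, np.int64(287), np.int64(362), 2) (278, np.int64(287), np.int64(362), 2) (281, np.int64(287), np.int64(362), 2) (284, np.int64(287), np.int64(362), 2) (287, np.int64(288), np.int64(360), 5) (290, np.int64(295), np.int64(354), 2) (293, np.int64(301), np.int64(349), 2) (296, np.int64(306), np.int64(344), 3) (299, np.int64(311), np.int64(338), 3) (302, np.int64(317), np.int64(333), 2) (305, np.int64(322), np.int64(328), 4) 260 [-51.1   2.5]
262 [-50.2   2.5]
264 [-49.3   2.6]
266 [-48.4   2.6]
300 [-32.3   2.7]
302 [-31.3   2.7]
304 [-30.4   2.7]
306 [-29.4   2.7]
```

Call:
{"fn": "apply_moves", "kwargs": {"deltas": [{"fingers":-0.5,"x":0,"y":0.7,"z":0,"spin":0},{"fingers":-0.5,"x":0,"y":0.3,"z":0,"spin":0},{"fingers":-0.5,"x":-1.0,"y":0,"z":0,"spin":0},{"fingers":-0.5,"x":-2.0,"y":0,"z":0,"spin":0},{"fingers":-0.5,"x":-2.0,"y":0,"z":0,"spin":0},{"fingers":-0.5,"x":-1.5,"y":0,"z":0,"spin":0},{"fingers":-0.5,"x":-0.4,"y":0,"z":0,"spin":0},{"fingers":-0.5,"x":0,"y":0,"z":0,"spin":0}]}}

```text
t: 17.62
tool_pos: [0.5742, 0.2301, 0.1641]
ee_rot: [-0.036, 0.999, -0.0, 0.012]
force: [-0.4, 0.5, -1.4]
finger_gap: 0.381
```

```bash
python3 -c "
from h import *
rel()"
```

```text
t 17.625 stand x,y mm -71.6 -0.7 z 164.1 psi 4.11 f_stand -0.4 f [-0.4  0.5 -1.4] torq [-0.02  0.01  0.01] gap 0.381
```

Call:
{"fn": "apply_moves", "kwargs": {"deltas": [{"fingers":-0.5,"x":-0.5,"y":0.2,"z":0.1,"spin":-0.2},{"fingers":-0.5,"x":-0.4,"y":0.1,"z":0.1,"spin":-0.1},{"fingers":-0.5,"x":0,"y":0,"z":0,"spin":0}]}}

```text
t: 18.0
tool_pos: [0.5826, 0.2343, 0.1623]
ee_rot: [-0.039, 0.999, -0.0, 0.012]
force: [0.3, 0.5, -0.8]
finger_gap: 0.383
```

```bash
python3 -c "
from h import *
rel()
im=cams.camera('wrist'); cv2.imwrite('pics/w7.png',im)"
```

```text
t 18.0 stand x,y mm -62.9 2.8 z 162.3 psi 4.48 f_stand 0.4 f [ 0.3  0.5 -0.8] torq [ 0.05  0.04 -0.01] gap 0.383
```

View pics/w7.png

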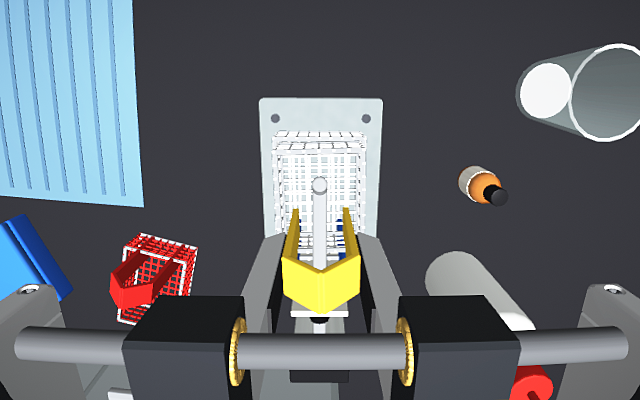

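```bash
python3 -c "
from h import *
c=cam('wrist'); a=np.radians(4.3)
im=cv2.imread('pics/w7.png'); g=cv2.cvtColor(im,cv2.COLOR_BGR2GRAY)
print(g[124:160,300:345].mean(1).round().astype(int))
print('cols large row', [ (v,np.nonzero(g[v,255:390]>235)[0][[0,-1]]+255) for v in (132,133,134,143,145,147,150)])
def st(w): w=w[:2]-stand(0); return (1e3*np.array([w@[np.cos(a),np.sin(a)],w@[-np.sin(a),np.cos(a)]])).round(1)
for v in (143,145,147): print('med',v,st(onz(c,(320,v),.1383)))
for v in (130,131,132,133): print('lar',v,st(onz(c,(320,v),.1005)))
"
```

```text
[224 224 224 224 225 225 221 233 230 242 245 243 208 245 246 244 247 175
 214 218 242 242 243 236 201 233 243 243 242 225 222 255 255 239 237 238]
cols large row [(132, array([261, 380])), (133, array([261, 380])), (134, array([261, 380])), (143, array([261, 365])), (145, array([261, 365])), (147, array([272, 379])), (150, array([273, 379]))]
med 143 [-117.9    2.2]
med 145 [-116.8    2.2]
med 147 [-115.7    2.2]
lar 130 [-120.3    2.1]
lar 131 [-119.7    2.1]
lar 132 [-119.     2.1]
lar 133 [-118.4    2.1]
```

Call:
{"fn": "apply_moves", "kwargs": {"deltas": [{"fingers":-0.5,"x":-0.2,"y":-0.05,"z":0.3,"spin":0},{"fingers":-0.5,"x":-0.05,"y":0,"z":0.4,"spin":0},{"fingers":-0.5,"x":0,"y":0,"z":0,"spin":0}]}}

```text
t: 18.42
tool_pos: [0.5851, 0.2339, 0.1549]
ee_rot: [-0.039, 0.999, -0.0, 0.012]
force: [0.1, -0.4, -0.5]
finger_gap: 0.385
```

```bash
python3 -c "
from h import *
rel()"
```

```text
t 18.425 stand x,y mm -60.4 2.2 z 154.9 psi 4.48 f_stand 0.1 f [ 0.1 -0.4 -0.5] torq [ 0.04  0.01 -0.01] gap 0.385
```

Call:
{"fn": "apply_moves", "kwargs": {"deltas": [{"fingers":-0.5,"x":0,"y":0,"z":0.12,"spin":0},{"fingers":-0.5,"x":0,"y":0,"z":0.12,"spin":0},{"fingers":-0.5,"x":0,"y":0,"z":0.12,"spin":0},{"fingers":-0.5,"x":0.02,"y":0,"z":0.12,"spin":0},{"fingers":-0.5,"x":0,"y":0,"z":0.12,"spin":0}]}}

```text
t: 19.05
tool_pos: [0.5851, 0.2339, 0.1486]
ee_rot: [-0.039, 0.999, -0.0, 0.012]
force: [0.1, -0.3, -0.2]
finger_gap: 0.38
```

```bash
python3 -c "
from h import *
rel()"
```

```text
t 19.05 stand x,y mm -60.5 2.2 z 148.6 psi 4.48 f_stand 0.1 f [ 0.1 -0.3 -0.2] torq [ 0.05  0.02 -0.03] gap 0.38
```

Call:
{"fn": "apply_moves", "kwargs": {"deltas": [{"fingers":-0.5,"x":0,"y":0,"z":0.12,"spin":0},{"fingers":-0.5,"x":0,"y":0,"z":0.12,"spin":0},{"fingers":-0.5,"x":0.02,"y":0,"z":0.12,"spin":0}]}}

```text
t: 19.42
tool_pos: [0.5849, 0.2339, 0.1447]
ee_rot: [-0.039, 0.999, -0.0, 0.012]
force: [-0.3, 0.1, -0.7]
finger_gap: 0.382
```

```bash
python3 -c "
from h import *
rel()"
```

```text
t 19.425 stand x,y mm -60.6 2.2 z 144.7 psi 4.48 f_stand -0.3 f [-0.3  0.1 -0.7] torq [ 0.05 -0.05 -0.01] gap 0.382
```

Clear of the rim; lowering on.

Call:
{"fn": "apply_moves", "kwargs": {"deltas": [{"fingers":-0.5,"x":0,"y":0,"z":0.3,"spin":0},{"fingers":-0.5,"x":0.02,"y":0,"z":0.35,"spin":0},{"fingers":-0.5,"x":0,"y":0,"z":0.35,"spin":0},{"fingers":-0.5,"x":0.02,"y":0,"z":0.25,"spin":0},{"fingers":-0.5,"x":0,"y":0,"z":0.1,"spin":0},{"fingers":-0.5,"x":0,"y":0,"z":0.1,"spin":0}]}}

```text
t: 20.18
tool_pos: [0.5848, 0.2338, 0.129]
ee_rot: [-0.039, 0.999, -0.0, 0.012]
force: [-0.3, -0.4, -0.5]
finger_gap: 0.39
```

```bash
python3 -c "
from h import *
rel()"
```

```text
t 20.175 stand x,y mm -60.8 2.1 z 129.0 psi 4.48 f_stand -0.3 f [-0.3 -0.4 -0.5] torq [ 0.06  0.02 -0.01] gap 0.39
```

Call:
{"fn": "apply_moves", "kwargs": {"deltas": [{"fingers":-0.5,"x":0,"y":0,"z":0.1,"spin":0},{"fingers":-0.5,"x":0,"y":0,"z":0.1,"spin":0},{"fingers":-0.5,"x":0,"y":0,"z":0.1,"spin":0},{"fingers":-0.5,"x":0,"y":0,"z":0.08,"spin":0},{"fingers":-0.5,"x":0,"y":0,"z":0.06,"spin":0}]}}

```text
t: 20.8
tool_pos: [0.585, 0.2339, 0.1245]
ee_rot: [-0.039, 0.999, -0.0, 0.012]
force: [-0.8, -0.3, -1.2]
finger_gap: 0.385
```

```bash
python3 -c "
from h import *
rel()"
```

```text
t 20.8 stand x,y mm -60.6 2.2 z 124.5 psi 4.48 f_stand -0.9 f [-0.8 -0.3 -1.2] torq [0.04 0.   0.  ] gap 0.385
```

Call:
{"fn": "apply_moves", "kwargs": {"deltas": [{"fingers":-0.5,"x":0,"y":0,"z":0.06,"spin":0},{"fingers":-0.5,"x":0,"y":0,"z":0.06,"spin":0}]}}

```text
t: 21.05
tool_pos: [0.5853, 0.2337, 0.1237]
ee_rot: [-0.039, 0.999, -0.0, 0.012]
force: [-2.2, -2.0, 9.3]
finger_gap: 0.382
```

```bash
python3 -c "
from h import *
rel()"
```

```text
t 21.05 stand x,y mm -60.3 2.0 z 123.7 psi 4.46 f_stand -2.4 f [-2.2 -2.   9.3] torq [-0.39  0.52 -0.08] gap 0.382
```

Call:
{"fn": "apply_moves", "kwargs": {"deltas": [{"fingers":-0.5,"x":-0.03,"y":0,"z":-0.05,"spin":0},{"fingers":-0.5,"x":-0.08,"y":0,"z":0,"spin":0},{"fingers":-0.5,"x":-0.08,"y":0,"z":0,"spin":0},{"fingers":-0.5,"x":-0.08,"y":0,"z":0,"spin":0}]}}

```text
t: 21.55
tool_pos: [0.5875, 0.2339, 0.124]
ee_rot: [-0.039, 0.999, -0.0, 0.011]
force: [-5.7, -0.9, 2.6]
finger_gap: 0.384
```

```bash
python3 -c "
from h import *
rel()"
```

```text
t 21.55 stand x,y mm -58.1 2.0 z 124.0 psi 4.47 f_stand -5.8 f [-5.7 -0.9  2.6] torq [-0.34  1.51 -0.09] gap 0.384
```

Call:
{"fn": "apply_moves", "kwargs": {"deltas": [{"fingers":-0.5,"x":-0.08,"y":0,"z":0,"spin":0},{"fingers":-0.5,"x":-0.08,"y":0,"z":0,"spin":0}]}}

```text
t: 21.8
tool_pos: [0.5875, 0.2338, 0.1238]
ee_rot: [-0.039, 0.999, -0.001, 0.01]
force: [-7.4, -0.7, 5.6]
finger_gap: 0.386
```

```bash
python3 -c "
from h import *
rel()"
```

```text
t 21.8 stand x,y mm -58.0 2.0 z 123.8 psi 4.47 f_stand -7.5 f [-7.4 -0.7  5.6] torq [-0.33  1.77 -0.07] gap 0.386
```

Call:
{"fn": "apply_moves", "kwargs": {"deltas": [{"fingers":-0.5,"x":-0.1,"y":0,"z":-0.02,"spin":0},{"fingers":-0.5,"x":-0.1,"y":0,"z":0,"spin":0}]}}

```text
t: 22.05
tool_pos: [0.5877, 0.2338, 0.1238]
ee_rot: [-0.039, 0.999, -0.001, 0.008]
force: [-8.3, -1.7, 5.3]
finger_gap: 0.383
```

```bash
python3 -c "
from h import *
rel()"
```

```text
t 22.05 stand x,y mm -57.9 1.9 z 123.8 psi 4.47 f_stand -8.4 f [-8.3 -1.7  5.3] torq [-0.3   1.95 -0.15] gap 0.383
```

Call:
{"fn": "apply_moves", "kwargs": {"deltas": [{"fingers":-0.5,"x":-0.12,"y":0,"z":-0.02,"spin":0},{"fingers":-0.5,"x":-0.12,"y":0,"z":0,"spin":0}]}}

```text
t: 22.3
tool_pos: [0.5879, 0.2338, 0.1237]
ee_rot: [-0.039, 0.999, -0.001, 0.005]
force: [-7.9, -0.5, 6.5]
finger_gap: 0.383
```

```bash
python3 -c "
from h import *
rel()"
```

```text
t 22.3 stand x,y mm -57.7 1.9 z 123.7 psi 4.48 f_stand -7.9 f [-7.9 -0.5  6.5] torq [-0.22  1.54 -0.1 ] gap 0.383
```

Call:
{"fn": "apply_moves", "kwargs": {"deltas": [{"fingers":-0.5,"x":-0.12,"y":0,"z":-0.02,"spin":0},{"fingers":-0.5,"x":-0.13,"y":0,"z":-0.02,"spin":0}]}}

```text
t: 22.55
tool_pos: [0.5881, 0.2339, 0.1237]
ee_rot: [-0.039, 0.999, -0.001, 0.003]
force: [-9.5, -1.0, 4.9]
finger_gap: 0.382
```

```bash
python3 -c "
from h import *
rel()"
```

```text
t 22.55 stand x,y mm -57.5 2.0 z 123.7 psi 4.51 f_stand -9.6 f [-9.5 -1.   4.9] torq [-0.23  1.93 -0.06] gap 0.382
```

Call:
{"fn": "apply_moves", "kwargs": {"deltas": [{"fingers":-0.5,"x":-0.12,"y":0,"z":-0.02,"spin":0},{"fingers":-0.5,"x":-0.03,"y":0,"z":-0.02,"spin":0},{"fingers":-0.1,"x":0,"y":0,"z":0,"spin":0},{"fingers":0.0,"x":0,"y":0,"z":0,"spin":0},{"fingers":0.0,"x":0,"y":0,"z":-0.3,"spin":0}]}}

```text
t: 23.18
tool_pos: [0.5885, 0.234, 0.127]
ee_rot: [-0.04, 0.999, -0.002, 0.002]
force: [-0.2, -0.3, -0.0]
finger_gap: 0.497
```

```bash
cat >> h.py <<'E'
def roof(name,col,u,z):
    """mask rows of the handle near the picture's middle and the peak line in stand axes"""
    c=cam('wrist'); im=cams.camera('wrist'); cv2.imwrite(f'pics/{name}.png',im); a=np.radians(4.3)
    m=mask(im,col); m[:,:240]=0; m[:,400:]=0; ys,xs=np.nonzero(m)
    for y in range(ys.min(),ys.max()+1,3): r=np.nonzero(m[y])[0]; print((y,int(r.min()),int(r.max()),len(r)),end=' ') if len(r) else 0
    print()
    for v in range(int(ys.max())-50,int(ys.max())+3,4):
        w=onz(c,(u,v),z)[:2]-stand(0); print(v,(1e3*np.array([w@[np.cos(a),np.sin(a)],w@[-np.sin(a),np.cos(a)]])).round(1),end=' ')
    print()
E
python3 -c "
from h import *
rel(); roof('w8','yellow',322,.162); plan(*stand(-.057),.22,4.4)"
```

```text
t 23.175 stand x,y mm -57.1 2.0 z 127.0 psi 4.53 f_stand -0.2 f [-0.2 -0.3 -0. ] torq [ 0.04 -0.   -0.04] gap 0.497
(206, 295, 347, 5) (209, 294, 348, 10) (212, 293, 349, 13) (215, 292, 349, 14) (218, 292, 350, 16) (221, 291, 351, 18) (224, 290, 351, 19) (227, 289, 352, 21) (230, 288, 353, 23) (233, 288, 354, 24) (236, 287, 354, 23) (239, 286, 355, 25) (242, 285, 356, 27) (245, 284, 357, 27) (248, 284, 357, 26) (251, 283, 358, 28) (254, 283, 358, 34) (257, 283, 358, 46) (260, 283, 358, 60) (263, 283, 358, 73) (266, 283, 358, 76) (269, 283, 358, 76) (272, 283, 357, 75) (275, 283, 358, 76) (278, 284, 357, 74) (281, 284, 357, 74) (284, 283, 358, 76) (287, 283, 358, 76) (290, 288, 353, 66) (293, 293, 348, 56) (296, 298, 342, 45) (299, 303, 337, 35) (302, 308, 332, 25) (305, 314, 327, 14) 
257 [-73.7   2.6] 261 [-71.9   2.6] 265 [-70.    2.6] 269 [-68.2   2.6] 273 [-66.3   2.6] 277 [-64.4   2.6] 281 [-62.6   2.6] 285 [-60.6   2.6] 289 [-58.7   2.6] 293 [-56.8   2.6] 297 [-54.8   2.6] 301 [-52.8   2.7] 305 [-50.9   2.7] 309 [-48.8   2.7] 
from [0.5887 0.2341 0.1275] psi 4.53 tilt [ 0.004 -0.003 -1.   ] d cm [-0.   -0.21  9.25] dpsi -0.1 n 2 f [-0.6  0.5  0.6]
{"x":0.01,"y":-0.11,"z":-4.62,"spin":0.1}, {"x":0.01,"y":-0.11,"z":-4.62,"spin":0.1},
```

View pics/w8.png

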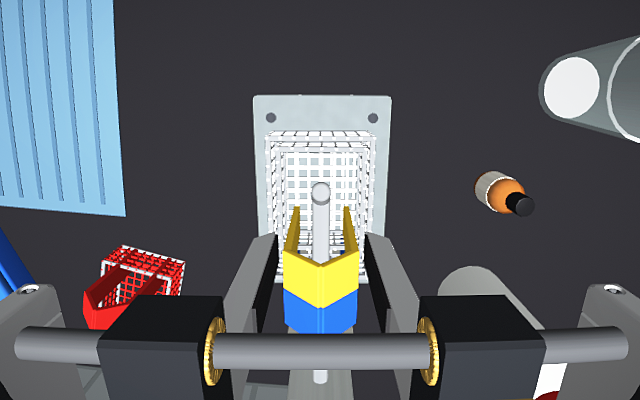

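Call:
{"fn": "apply_moves", "kwargs": {"deltas": [{"fingers":0.1,"x":0,"y":0,"z":-1.0,"spin":0},{"fingers":0.2,"x":0,"y":0,"z":-3.0,"spin":0},{"fingers":0.3,"x":0,"y":0,"z":-4.0,"spin":0},{"fingers":0.3,"x":0.5,"y":-3.0,"z":-1.0,"spin":0}]}}

```text
t: 23.72
tool_pos: [0.5855, 0.2053, 0.2215]
ee_rot: [-0.041, 0.999, -0.001, 0.002]
force: [1.4, -0.8, -0.3]
finger_gap: 0.653
```

```bash
python3 -c "
from h import *
plan(.533,-.187,.190,18.9,step=50)"
```

```text
from [0.5855 0.2053 0.2215] psi 4.7 tilt [ 0.004 -0.003 -1.   ] d cm [ -5.25 -39.23  -3.15] dpsi 14.2 n 8 f [ 1.4 -0.8 -0.3]
{"x":1.06,"y":-4.83,"z":0.39,"spin":-1.8}, {"x":1.20,"y":-4.80,"z":0.39,"spin":-1.8}, {"x":1.35,"y":-4.76,"z":0.39,"spin":-1.8}, {"x":1.50,"y":-4.71,"z":0.39,"spin":-1.8}, {"x":1.64,"y":-4.67,"z":0.39,"spin":-1.8}, {"x":1.79,"y":-4.61,"z":0.39,"spin":-1.8}, {"x":1.93,"y":-4.55,"z":0.39,"spin":-1.8}, {"x":2.07,"y":-4.49,"z":0.39,"spin":-1.8},
```

Call:
{"fn": "apply_moves", "kwargs": {"deltas": [{"fingers":0.3,"x":1.1,"y":-4.8,"z":0.4,"spin":-1.8},{"fingers":0.3,"x":1.2,"y":-4.8,"z":0.4,"spin":-1.8},{"fingers":0.3,"x":1.3,"y":-4.8,"z":0.4,"spin":-1.8},{"fingers":0.3,"x":1.5,"y":-4.7,"z":0.4,"spin":-1.8},{"fingers":0.3,"x":1.6,"y":-4.7,"z":0.4,"spin":-1.8},{"fingers":0.3,"x":1.8,"y":-4.6,"z":0.3,"spin":-1.8},{"fingers":0.3,"x":1.5,"y":-3.3,"z":0.2,"spin":-1.8},{"fingers":0.3,"x":0,"y":0,"z":0,"spin":-1}]}}

```text
t: 24.72
tool_pos: [0.5348, -0.1459, 0.1984]
ee_rot: [-0.158, 0.987, -0.002, 0.003]
force: [0.3, 0.1, -0.2]
finger_gap: 0.649
```

```bash
python3 -c "
from h import *
plan(.533,-.187,.190,18.9,step=50)
peak('w9','red',.054)"
```

```text
from [ 0.5348 -0.1459  0.1984] psi 18.21 tilt [ 0.006 -0.003 -1.   ] d cm [-0.18 -4.11 -0.84] dpsi 0.7 n 1 f [ 0.3  0.1 -0.2]
{"x":1.45,"y":-3.85,"z":0.84,"spin":-0.7}, 
px [277.02930728 172.73889876] 252 158 301 192
152 ....................++++...........................++........
153 ....................+++............................++........
154 ...................++++...........................++++.......
155 ..................++++++..........................++++.......
156 .................+++++++.........................++++........
157 ................++++++++.........................++++........
158 ...............+++++++++.........................++++........
159 ..............++++++++++........................+++++........
160 .............+++++++++++........................++++++.......
161 ............++++++++++++.........................++.++.......
162 ...........++++++++++++++...................++#####+++.......
163 ..........#++..++++++++++...............+##########+.+.......
164 ..........######+++..++++..........++##############+.+.......
165 ..........###########
[... 1056 characters left out ...]
###############################.........
182 ...........+########################################.........
183 ...........+########################################.........
184 ............####################################+............
185 ............#################################................
186 ................+########################....................
187 ....................#################+.......................
188 ........................##########...........................
189 ............................+................................
190 .............................................................
191 .............................................................
```

```bash
python3 -c "
from h import *
c=cam('wrist'); A,B=onz(c,(274,166),.083),onz(c,(274.5,188.7),.083); print(A,B,np.linalg.norm(A-B),np.degrees(np.arctan2(*(B-A)[1::-1]))); M=(A+B)/2
L,Rr=onz(c,(257.5,184.5),.066),onz(c,(297.5,183),.066); d=Rr-L;print(np.linalg.norm(d),np.degrees(np.arctan2(-d[0],d[1])))
plan(M[0],M[1],.12,20,step=40)"
```

```text
[ 0.5247537  -0.18860576  0.083     ] [ 0.54300906 -0.18287377  0.083     ] 0.01913410041222466 17.431741395061326
0.03514110695100901 20.522391775245165
from [ 0.5352 -0.1444  0.1984] psi 18.35 tilt [ 0.007 -0.002 -1.   ] d cm [-0.13 -4.14 -7.84] dpsi 1.7 n 3 f [-0.4  0.3 -0.2]
{"x":0.48,"y":-1.29,"z":2.61,"spin":-0.6}, {"x":0.49,"y":-1.29,"z":2.61,"spin":-0.6}, {"x":0.50,"y":-1.29,"z":2.61,"spin":-0.6},
```

Call:
{"fn": "apply_moves", "kwargs": {"deltas": [{"fingers":0.3,"x":0.5,"y":-1.5,"z":1.0,"spin":-0.3},{"fingers":0.3,"x":0.6,"y":-1.5,"z":2.0,"spin":-0.3},{"fingers":0.2,"x":0.2,"y":-0.5,"z":2.0,"spin":0},{"fingers":0.2,"x":0,"y":0,"z":0,"spin":0}]}}

```text
t: 25.28
tool_pos: [0.5343, -0.1797, 0.1477]
ee_rot: [-0.166, 0.986, -0.001, 0.004]
force: [0.9, -0.6, 0.1]
finger_gap: 0.599
```

```bash
python3 -c "
from h import *
plan(.5339,-.1857,.046,18.9,step=50)
peak('w10','red',.054)"
```

```text
from [ 0.5343 -0.1797  0.1477] psi 19.13 tilt [ 0.007 -0.001 -1.   ] d cm [ -0.04  -0.6  -10.17] dpsi -0.2 n 3 f [ 0.9 -0.6  0.1]
{"x":0.08,"y":-0.19,"z":3.39,"spin":0.1}, {"x":0.08,"y":-0.19,"z":3.39,"spin":0.1}, {"x":0.08,"y":-0.19,"z":3.39,"spin":0.1}, 
px [311.02192691 202.67508306] 283 186 339 226
180 ..............++++++.................................++++...........
181 ..............++++++..................................+++...........
182 ..............++++++..................................++++..........
183 .............+++++++..................................++++..........
184 .............+++++++.................................+++++..........
185 .............++++++++................................+++++..........
186 ............+++++++++................................+++++..........
187 ............+++++++++................................+++++..........
188 ............+++++++++................................+++++..........
189 ...........++++++++++................................+++.+..........
190 ............++++..+++..............................+++++###...
[... 1861 characters left out ...]
##############################+............
217 ...............#####################################+...............
218 ..................################################..................
219 .....................##########################+....................
220 ........................####################+.......................
221 ...........................###############..........................
222 ..............................#########+............................
223 ....................................................................
224 ....................................................................
225 ....................................................................
```

```bash
python3 -c "
from h import *
c=cam('wrist'); A,B=onz(c,(311,196.5),.083),onz(c,(311,223),.083); print(A,B,np.linalg.norm(A-B),np.degrees(np.arctan2(*(B-A)[1::-1]))); M=(A+B)/2
plan(M[0],M[1],.046,19,step=35)"
```

```text
[ 0.52523794 -0.19040755  0.083     ] [ 0.5436125  -0.18421419  0.083     ] 0.01939025347377088 18.626977200915032
from [ 0.5349 -0.1795  0.1485] psi 19.15 tilt [ 0.008 -0.001 -1.   ] d cm [ -0.04  -0.78 -10.25] dpsi -0.1 n 3 f [-0.8 -0.2  0.9]
{"x":0.10,"y":-0.24,"z":3.42,"spin":0.0}, {"x":0.10,"y":-0.24,"z":3.42,"spin":0.0}, {"x":0.10,"y":-0.24,"z":3.42,"spin":0.0},
```

Call:
{"fn": "apply_moves", "kwargs": {"deltas": [{"fingers":0.2,"x":0.3,"y":-0.6,"z":1.5,"spin":0},{"fingers":0.2,"x":0.1,"y":-0.1,"z":2.5,"spin":0},{"fingers":0.2,"x":0.1,"y":0,"z":3.0,"spin":0},{"fingers":0.2,"x":0.1,"y":0,"z":1.8,"spin":0},{"fingers":0.2,"x":0,"y":0,"z":0.2,"spin":0}]}}

```text
t: 25.95
tool_pos: [0.5341, -0.1875, 0.0567]
ee_rot: [-0.168, 0.986, -0.001, 0.006]
force: [-0.0, -1.4, 0.3]
finger_gap: 0.6
```

```bash
python3 -c "
from h import *
plan(.5344,-.1873,.046,19,step=35)"
```

```text
from [ 0.5341 -0.1875  0.0567] psi 19.32 tilt [ 0.013 -0.001 -1.   ] d cm [ 0.03  0.02 -1.07] dpsi -0.3 n 1 f [-0.  -1.4  0.3]
{"x":-0.04,"y":0.01,"z":1.07,"spin":0.3},
```

Call:
{"fn": "apply_moves", "kwargs": {"deltas": [{"fingers":0.1,"x":0,"y":0,"z":0.7,"spin":0.2},{"fingers":0.0,"x":0,"y":0,"z":0.3,"spin":0},{"fingers":-0.1,"x":0,"y":0,"z":0,"spin":0},{"fingers":-0.5,"x":0,"y":0,"z":0,"spin":0},{"fingers":-0.5,"x":0,"y":0,"z":0,"spin":0},{"fingers":-0.5,"x":0,"y":0,"z":0,"spin":0}], "squeeze": 20}}

```text
t: 26.7
tool_pos: [0.5356, -0.1876, 0.0481]
ee_rot: [-0.166, 0.986, -0.002, 0.008]
force: [-0.4, -1.2, -1.0]
finger_gap: 0.385
```

```bash
python3 -c "
from h import *
plan(.5344,-.1873,.046,19,step=35)
roof('w11','red',318,.083)"
```

```text
from [ 0.5356 -0.1876  0.0481] psi 19.13 tilt [ 0.016 -0.001 -1.   ] d cm [-0.12  0.03 -0.21] dpsi -0.1 n 1 f [-0.4 -1.2 -1. ]
{"x":0.10,"y":0.07,"z":0.21,"spin":0.1}, 
(208, 346, 349, 4) (211, 293, 349, 10) (214, 292, 350, 11) (217, 292, 350, 11) (220, 291, 351, 11) (223, 291, 352, 12) (226, 289, 353, 14) (229, 289, 353, 13) (232, 288, 354, 14) (235, 287, 355, 15) (238, 286, 355, 15) (241, 285, 356, 15) (244, 285, 357, 15) (247, 284, 357, 16) (250, 283, 358, 15) (253, 282, 360, 25) (256, 282, 359, 37) (259, 282, 359, 50) (262, 282, 359, 62) (265, 282, 359, 74) (268, 282, 359, 78) (271, 282, 359, 78) (274, 283, 359, 77) (277, 283, 359, 77) (280, 283, 359, 77) (283, 283, 359, 77) (286, 283, 359, 77) (289, 285, 357, 73) (292, 289, 352, 64) (295, 294, 347, 54) (298, 299, 342, 44) (301, 304, 337, 34) (304, 309, 333, 25) (307, 315, 328, 14) 
259 [-156.7 -419.6] 263 [-154.9 -419.1] 267 [-153.1 -418.6] 271 [-151.3 -418.2] 275 [-149.5 -417.7] 279 [-147.7 -417.2] 283 [-145.8 -416.7] 287 [-143.9 -416.3] 291 [-142.  -415.8] 295 [-140.1 -415.3] 299 [-138.2 -414.8] 303 [-136.3 -414.3] 307 [-134.3 -413.7] 311 [-132.4 -413.2]
```

Call:
{"fn": "apply_moves", "kwargs": {"deltas": [{"fingers":-0.5,"x":0,"y":0,"z":-0.8,"spin":0},{"fingers":-0.5,"x":0,"y":0,"z":-3.0,"spin":0},{"fingers":-0.5,"x":0,"y":0,"z":-4.0,"spin":0},{"fingers":-0.5,"x":0.5,"y":1,"z":-3.0,"spin":0},{"fingers":-0.5,"x":0.5,"y":3,"z":-0.6,"spin":1}], "squeeze": 25}}

```text
t: 27.38
tool_pos: [0.5107, -0.1543, 0.1667]
ee_rot: [-0.156, 0.988, -0.002, 0.007]
force: [0.1, 1.0, -1.2]
finger_gap: 0.384
```

```bash
python3 -c "
from h import *
plan(*stand(-.135,.0003),.165,4.5,step=50)"
```

```text
from [ 0.5107 -0.1543  0.1667] psi 17.93 tilt [ 0.015 -0.002 -1.   ] d cm [ 0.   38.23 -0.17] dpsi -13.4 n 8 f [ 0.1  1.  -1.2]
{"x":-1.47,"y":4.55,"z":0.02,"spin":1.7}, {"x":-1.34,"y":4.59,"z":0.02,"spin":1.7}, {"x":-1.20,"y":4.63,"z":0.02,"spin":1.7}, {"x":-1.07,"y":4.66,"z":0.02,"spin":1.7}, {"x":-0.93,"y":4.69,"z":0.02,"spin":1.7}, {"x":-0.79,"y":4.71,"z":0.02,"spin":1.7}, {"x":-0.65,"y":4.73,"z":0.02,"spin":1.7}, {"x":-0.51,"y":4.75,"z":0.02,"spin":1.7},
```

Call:
{"fn": "apply_moves", "kwargs": {"deltas": [{"fingers":-0.5,"x":-1.2,"y":4.5,"z":0,"spin":1.7},{"fingers":-0.5,"x":-1.2,"y":4.6,"z":0,"spin":1.7},{"fingers":-0.5,"x":-1.1,"y":4.6,"z":0,"spin":1.7},{"fingers":-0.5,"x":-1.0,"y":4.6,"z":0,"spin":1.7},{"fingers":-0.5,"x":-0.8,"y":4.6,"z":0,"spin":1.7},{"fingers":-0.5,"x":-0.7,"y":4.6,"z":0,"spin":1.7},{"fingers":-0.5,"x":-0.4,"y":3.6,"z":0,"spin":1.7},{"fingers":-0.5,"x":0,"y":1.5,"z":0,"spin":0.8}]}}

```text
t: 28.38
tool_pos: [0.5022, 0.1888, 0.1725]
ee_rot: [-0.04, 0.999, -0.0, 0.011]
force: [0.5, -0.6, -1.1]
finger_gap: 0.38
```

```bash
python3 -c "
from h import *
rel();plan(*stand(-.135,.0003),.163,4.5,step=50)"
```

```text
t 28.375 stand x,y mm -146.5 -36.6 z 172.5 psi 4.64 f_stand 0.4 f [ 0.5 -0.6 -1.1] torq [0.02 0.05 0.  ] gap 0.38
from [0.5022 0.1888 0.1725] psi 4.64 tilt [ 0.023  0.001 -1.   ] d cm [ 0.85  3.93 -0.95] dpsi -0.1 n 1 f [ 0.5 -0.6 -1.1]
{"x":-1.17,"y":3.85,"z":0.95,"spin":0.1},
```

Call:
{"fn": "apply_moves", "kwargs": {"deltas": [{"fingers":-0.5,"x":0,"y":1.8,"z":0.4,"spin":0},{"fingers":-0.5,"x":-0.3,"y":1.5,"z":0.4,"spin":0},{"fingers":-0.5,"x":-0.3,"y":0.3,"z":0.2,"spin":0.1},{"fingers":-0.5,"x":0,"y":0,"z":0,"spin":0}]}}

```text
t: 28.88
tool_pos: [0.5059, 0.2272, 0.1625]
ee_rot: [-0.04, 0.999, -0.0, 0.012]
force: [0.5, 0.3, -1.3]
finger_gap: 0.383
```

```bash
python3 -c "
from h import *
rel()"
```

```text
t 28.875 stand x,y mm -139.9 1.5 z 162.5 psi 4.6 f_stand 0.5 f [ 0.5  0.3 -1.3] torq [-0.01  0.05  0.01] gap 0.383
```

Call:
{"fn": "apply_moves", "kwargs": {"deltas": [{"fingers":-0.5,"x":-1.0,"y":0.05,"z":0,"spin":0},{"fingers":-0.5,"x":-1.8,"y":0.05,"z":0.05,"spin":0},{"fingers":-0.5,"x":-1.6,"y":0.05,"z":0.05,"spin":0},{"fingers":-0.5,"x":-0.8,"y":0,"z":0.05,"spin":0},{"fingers":-0.5,"x":0,"y":0,"z":0,"spin":0}]}}

```text
t: 29.5
tool_pos: [0.5628, 0.2311, 0.1622]
ee_rot: [-0.039, 0.999, -0.001, 0.012]
force: [-1.0, -0.1, -0.8]
finger_gap: 0.38
```

```bash
python3 -c "
from h import *
rel()"
```

```text
t 29.5 stand x,y mm -82.9 1.1 z 162.2 psi 4.43 f_stand -1.0 f [-1.  -0.1 -0.8] torq [-0.    0.06  0.  ] gap 0.38
```

Call:
{"fn": "apply_moves", "kwargs": {"deltas": [{"fingers":-0.5,"x":-0.25,"y":0.08,"z":0.3,"spin":0},{"fingers":-0.5,"x":-0.05,"y":0,"z":0.4,"spin":0},{"fingers":-0.5,"x":0,"y":0,"z":0.2,"spin":0},{"fingers":-0.5,"x":0,"y":0,"z":0,"spin":0}]}}

```text
t: 30.0
tool_pos: [0.5651, 0.2323, 0.1524]
ee_rot: [-0.039, 0.999, -0.001, 0.012]
force: [-0.8, 0.0, -0.9]
finger_gap: 0.384
```

```bash
python3 -c "
from h import *
rel()
im=cams.camera('wrist'); cv2.imwrite('pics/w12.png',im[90:340,210:430])
cv2.imwrite('pics/w12c.png',cv2.resize(im[90:340,210:430],None,fx=2.4,fy=2.4,interpolation=cv2.INTER_CUBIC))"
```

```text
t 30.0 stand x,y mm -80.5 2.1 z 152.4 psi 4.47 f_stand -0.8 f [-0.8  0.  -0.9] torq [ 0.08  0.01 -0.01] gap 0.384
```

View pics/w12c.png

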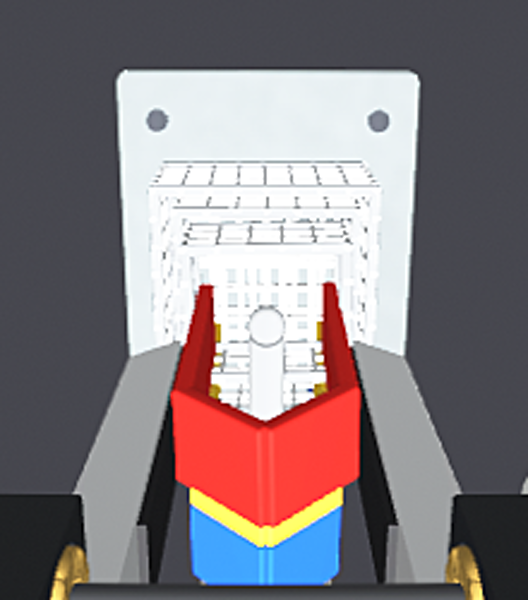

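```bash
python3 -c "
from h import *
c=cam('wrist')
def P(x,z,y=.002):
    a=np.radians(4.3); w=stand(0)+x*np.array([np.cos(a),np.sin(a)])+y*np.array([-np.sin(a),np.cos(a)]); p=proj(c,np.r_[w,z]); return ((p-[210,90])*2.4).round(1)
print('large front bottom/rim outer/inner',P(-.1164,.067),P(-.1164,.101),P(-.1144,.101))
print('medium front',P(-.1105,.101),P(-.1085,.101))
print('small front bottom/rim',P(-.1075,.1045),P(-.1075,.1264))
print('small cand inner med', [P(x,.101)[1] for x in (-.112,-.110,-.108,-.106)])
g=cv2.cvtColor(cv2.imread('pics/w12.png'),cv2.COLOR_BGR2GRAY); print([(round(2.4*i),int(v)) for i,v in enumerate(g[:,95:128].mean(1)) if 25<i<75])
"
```

```text
large front bottom/rim outer/inner [266.4 158.4] [266.3 183.4] [266.3 190.9]
medium front [266.2 205.3] [266.2 212.7]
small front bottom/rim [266.2 219.8] [266.1 244.1]
small cand inner med [np.float64(199.8), np.float64(207.2), np.float64(214.5), np.float64(221.8)]
[(62, 71), (65, 68), (67, 47), (70, 173), (72, 233), (74, 241), (77, 240), (79, 239), (82, 239), (84, 239), (86, 239), (89, 239), (91, 238), (94, 239), (96, 239), (98, 239), (101, 239), (103, 238), (106, 238), (108, 239), (110, 238), (113, 238), (115, 238), (118, 238), (120, 238), (122, 238), (125, 238), (127, 238), (130, 238), (132, 238), (134, 238), (137, 239), (139, 239), (142, 239), (144, 239), (146, 240), (149, 240), (151, 240), (154, 240), (156, 242), (158, 247), (161, 165), (163, 253), (166, 229), (168, 247), (170, 246), (173, 246), (175, 244), (178, 243)]
```

Call:
{"fn": "apply_moves", "kwargs": {"deltas": [{"fingers":-0.5,"x":-0.08,"y":0,"z":0.1,"spin":0},{"fingers":-0.5,"x":0,"y":0,"z":0.12,"spin":0},{"fingers":-0.5,"x":0,"y":0,"z":0.12,"spin":0},{"fingers":-0.5,"x":0,"y":0,"z":0.12,"spin":0},{"fingers":-0.5,"x":0,"y":0,"z":0.12,"spin":0},{"fingers":-0.5,"x":0,"y":0,"z":0.12,"spin":0}]}}

```text
t: 30.8
tool_pos: [0.5661, 0.2324, 0.1454]
ee_rot: [-0.039, 0.999, -0.0, 0.012]
force: [0.0, -0.2, -1.0]
finger_gap: 0.38
```

```bash
python3 -c "
from h import *
rel()"
```

```text
t 30.8 stand x,y mm -79.4 2.2 z 145.4 psi 4.47 f_stand -0.0 f [ 0.  -0.2 -1. ] torq [ 0.03 -0.   -0.02] gap 0.38
```

Call:
{"fn": "apply_moves", "kwargs": {"deltas": [{"fingers":-0.5,"x":0,"y":0,"z":0.12,"spin":0},{"fingers":-0.5,"x":0.02,"y":0,"z":0.12,"spin":0},{"fingers":-0.5,"x":0,"y":0,"z":0.12,"spin":0},{"fingers":-0.5,"x":0,"y":0,"z":0.12,"spin":0}]}}

```text
t: 31.3
tool_pos: [0.566, 0.2324, 0.1402]
ee_rot: [-0.039, 0.999, -0.0, 0.012]
force: [-0.8, -0.0, 0.6]
finger_gap: 0.383
```

```bash
python3 -c "
from h import *
rel()"
```

```text
t 31.3 stand x,y mm -79.5 2.2 z 140.2 psi 4.47 f_stand -0.8 f [-0.8 -0.   0.6] torq [0.06 0.07 0.01] gap 0.383
```

Call:
{"fn": "apply_moves", "kwargs": {"deltas": [{"fingers":-0.5,"x":0,"y":0,"z":0.12,"spin":0},{"fingers":-0.5,"x":0,"y":0,"z":0.12,"spin":0}]}}

```text
t: 31.55
tool_pos: [0.5661, 0.2324, 0.1377]
ee_rot: [-0.039, 0.999, -0.0, 0.012]
force: [0.4, 0.3, -0.7]
finger_gap: 0.384
```

```bash
python3 -c "
from h import *
rel()"
```

```text
t 31.55 stand x,y mm -79.5 2.2 z 137.7 psi 4.47 f_stand 0.4 f [ 0.4  0.3 -0.7] torq [0.01 0.   0.  ] gap 0.384
```

Call:
{"fn": "apply_moves", "kwargs": {"deltas": [{"fingers":-0.5,"x":0,"y":0,"z":0.25,"spin":0},{"fingers":-0.5,"x":0.02,"y":0,"z":0.25,"spin":0},{"fingers":-0.5,"x":0,"y":0,"z":0.15,"spin":0},{"fingers":-0.5,"x":0,"y":0,"z":0.1,"spin":0},{"fingers":-0.5,"x":0,"y":0,"z":0.1,"spin":0},{"fingers":-0.5,"x":0,"y":0,"z":0.1,"spin":0}]}}

```text
t: 32.3
tool_pos: [0.5661, 0.2324, 0.1274]
ee_rot: [-0.039, 0.999, -0.0, 0.012]
force: [-0.2, 0.7, -1.0]
finger_gap: 0.381
```

```bash
python3 -c "
from h import *
rel()"
```

```text
t 32.3 stand x,y mm -79.5 2.2 z 127.4 psi 4.47 f_stand -0.2 f [-0.2  0.7 -1. ] torq [0.03 0.01 0.02] gap 0.381
```

Call:
{"fn": "apply_moves", "kwargs": {"deltas": [{"fingers":-0.5,"x":0,"y":0,"z":0.08,"spin":0},{"fingers":-0.5,"x":0,"y":0,"z":0.06,"spin":0}]}}

```text
t: 32.55
tool_pos: [0.5662, 0.2324, 0.126]
ee_rot: [-0.039, 0.999, -0.0, 0.012]
force: [0.2, 0.1, -0.9]
finger_gap: 0.38
```

```bash
python3 -c "
from h import *
rel()"
```

```text
t 32.55 stand x,y mm -79.4 2.2 z 126.0 psi 4.48 f_stand 0.2 f [ 0.2  0.1 -0.9] torq [ 0.08 -0.02  0.01] gap 0.38
```

Call:
{"fn": "apply_moves", "kwargs": {"deltas": [{"fingers":-0.5,"x":0,"y":0,"z":0.05,"spin":0},{"fingers":-0.5,"x":0,"y":0,"z":0.05,"spin":0},{"fingers":-0.5,"x":0,"y":0,"z":0.05,"spin":0},{"fingers":-0.5,"x":0,"y":0,"z":0.05,"spin":0},{"fingers":-0.5,"x":0,"y":0,"z":0.04,"spin":0}]}}

```text
t: 33.17
tool_pos: [0.5664, 0.2324, 0.1245]
ee_rot: [-0.039, 0.999, -0.0, 0.012]
force: [-3.7, -0.9, 7.0]
finger_gap: 0.382
```

Call:
{"fn": "apply_moves", "kwargs": {"deltas": [{"fingers":-0.5,"x":-0.03,"y":0,"z":-0.04,"spin":0},{"fingers":-0.5,"x":-0.08,"y":0,"z":0,"spin":0},{"fingers":-0.5,"x":-0.08,"y":0,"z":0,"spin":0},{"fingers":-0.5,"x":-0.08,"y":0,"z":0,"spin":0},{"fingers":-0.5,"x":-0.08,"y":0,"z":0,"spin":0},{"fingers":-0.5,"x":-0.08,"y":0,"z":0,"spin":0}]}}

```text
t: 33.92
tool_pos: [0.5694, 0.2326, 0.1247]
ee_rot: [-0.039, 0.999, -0.0, 0.01]
force: [-7.6, -1.3, 6.1]
finger_gap: 0.38
```

Call:
{"fn": "apply_moves", "kwargs": {"deltas": [{"fingers":-0.5,"x":-0.1,"y":0,"z":-0.02,"spin":0},{"fingers":-0.5,"x":-0.1,"y":0,"z":0,"spin":0},{"fingers":-0.5,"x":-0.11,"y":0,"z":-0.02,"spin":0},{"fingers":-0.5,"x":-0.11,"y":0,"z":0,"spin":0}]}}

```text
t: 34.42
tool_pos: [0.5694, 0.2325, 0.1246]
ee_rot: [-0.039, 0.999, -0.001, 0.006]
force: [-9.3, -1.2, 8.2]
finger_gap: 0.381
```

Call:
{"fn": "apply_moves", "kwargs": {"deltas": [{"fingers":-0.5,"x":-0.11,"y":0,"z":-0.02,"spin":0},{"fingers":-0.5,"x":-0.11,"y":0,"z":0,"spin":0},{"fingers":-0.5,"x":-0.11,"y":0,"z":-0.02,"spin":0}]}}

```text
t: 34.8
tool_pos: [0.5695, 0.2325, 0.1246]
ee_rot: [-0.039, 0.999, -0.002, 0.003]
force: [-9.3, -1.0, 4.6]
finger_gap: 0.384
```

Call:
{"fn": "apply_moves", "kwargs": {"deltas": [{"fingers":-0.5,"x":-0.03,"y":0,"z":-0.02,"spin":0},{"fingers":-0.1,"x":0,"y":0,"z":0,"spin":0},{"fingers":0.0,"x":0,"y":0,"z":0,"spin":0},{"fingers":0.0,"x":0,"y":0,"z":-0.3,"spin":0}]}}

```text
t: 35.3
tool_pos: [0.57, 0.2325, 0.1278]
ee_rot: [-0.039, 0.999, -0.002, 0.003]
force: [0.5, -0.1, 0.2]
finger_gap: 0.502
```

Call:
{"fn": "apply_moves", "kwargs": {"deltas": [{"fingers":0.1,"x":0,"y":0,"z":-1.0,"spin":0},{"fingers":0.2,"x":0,"y":0,"z":-3.0,"spin":0},{"fingers":0.3,"x":0,"y":0,"z":-3.0,"spin":0},{"fingers":0.3,"x":0,"y":0,"z":-0.5,"spin":0},{"fingers":0.3,"x":0,"y":0,"z":0,"spin":0},{"fingers":0.3,"x":0,"y":0,"z":0,"spin":0}]}}

```text
t: 36.05
tool_pos: [0.5697, 0.2326, 0.2067]
ee_rot: [-0.039, 0.999, -0.001, 0.003]
force: [0.1, -0.6, 0.1]
finger_gap: 0.649
```

```bash
python3 - <<'E'
from h import *
rel(); c=cam('wrist'); im=cams.camera('wrist'); cv2.imwrite('pics/w13.png',im); a=np.radians(4.3)
def P(x,z,y): return proj(c,np.r_[stand(0)+x*np.array([np.cos(a),np.sin(a)])+y*np.array([-np.sin(a),np.cos(a)]),z])
ok={}
for col,x in (('red',-.079),('yellow',-.059),('blue',-.039)):
    m=mask(im,col); h=[]
    for y in (-.006,.010):
        u,v=P(x,.156,y).round().astype(int); h.append(bool(0<=v<400 and m[max(v-2,0):v+3,u-2:u+3].any()))
    m[:,:230]=0; m[:,410:]=0; ys,xs=np.nonzero(m); ok[col]=h; print(col,h,P(x,.156,.002).round(),'rows',(ys.min(),ys.max()) if len(ys) else None,'u',(xs.min(),xs.max()) if len(xs) else None)
s=readout.state()
good=all(ok['red']) and all(ok['yellow']) and s['tool_pos'][2]>.18 and s['finger_gap']>.55 and np.linalg.norm(s['force'])<4
print('good',good)
if good: print(manip.sign_off())
E
```

```text
t 36.05 stand x,y mm -75.9 2.1 z 206.7 psi 4.48 f_stand 0.1 f [ 0.1 -0.6  0.1] torq [ 0.07  0.01 -0.02] gap 0.649
red [True, True] [321. 217.] rows (np.int64(178), np.int64(234)) u (np.int64(295), np.int64(346))
yellow [True, True] [321. 245.] rows (np.int64(227), np.int64(261)) u (np.int64(296), np.int64(346))
blue [False, False] [321. 272.] rows (np.int64(253), np.int64(288)) u (np.int64(296), np.int64(346))
good True
the job is handed in; nothing more can be done
None
```

View pics/w13.png

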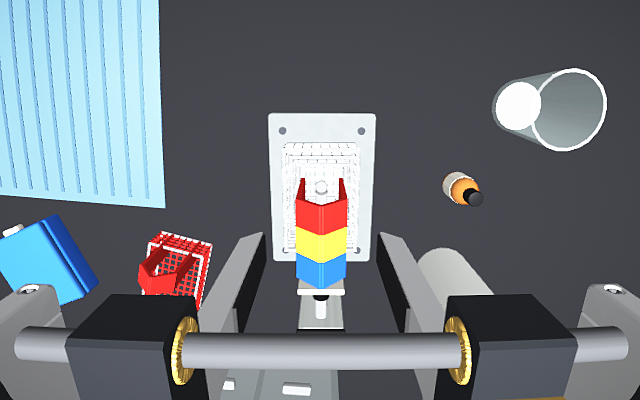

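All three baskets hang on the hook in the order asked: large (blue) against the back plate, then medium (yellow), then small (red), with open tops up. The job was handed in at about 36 s of the 72 s allowed.

- **Pressing home:** the last wrist force I read before letting go was about 9.8 N for the large, 9.6 N for the medium and 9.3 N for the small. Some single readings during pressing were higher or lower, between about 6 and 11.5 N. The small and medium readings include some friction on the hook.
- **Setting down:** each basket was lowered the last few millimetres at about 1 mm per step and touched the hook with roughly 5–10 N of upward force.
- **Last picture:** the red, yellow and blue handles sit nose to tail at the plate, in line with the hook, and the grippers are open and clear. The final force reading was near zero.
- **Check that disagreed:** my automatic colour test found red and yellow where expected but not the blue handle. The hand-in did not depend on the blue result. Blue does lie directly behind yellow in the picture, so I take that as the colour threshold missing the shaded vinyl.
- **Not checked:** gaps between handles were judged by eye and by contact position, not measured. The last lowering, pressing and release of the small basket ran as one pre-planned sequence, because I was near the turn limit. I took no final full-bench view of the bystander objects, but nothing was seen to be touched.

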